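# Weigh the jar from behind the reagent bottles

### The arm

A 6-joint arm with a two-finger parallel gripper is mounted at the origin on the work surface. World frame = base frame: x ahead of the robot, y to its left, z up, the work surface at z = 0. Lengths are in m, angles in rad, forces in N, time in s.
With the tool pointing down it reaches from about 0.275 to 0.775 m from the base axis. Payload 14.6 kg.
Tool frame: the origin (TCP) lies between the finger pads; the fingertips stand 22 mm ahead of it and the grasp point (between the pads) lies 3 mm ahead of it; z points along the fingers, y is the line along which they close (so a half turn about z gives the same grasp; the last joint's range is limited). The gripper opens to 85 mm and grips with 20 to 120 N. Pads are 22 mm wide; open, the fingers measure 114 mm over their backs; the gripper's body (76 mm by 85 mm) begins 54 mm behind the grasp point. The pads swing forward as they close: fully open they stand 13 mm farther back than shut.
Start: joints at [1.062, 0.263, -0.048, 1.259, 0, 1.415], TCP at [0.182, 0.492, 0.253] pointing down, gripper open.
Joint ranges: [-2.65, 2.65], [-0.89, 1.7], [-1.18, 1.37], [-2.13, 2.11], [-1.35, 1.29], [-3.14, 3.14]. Speed limits (rad/s): [1.89, 1.89, 2.57, 2.79, 3.14, 3.14].

### API

Orientations are given as a unit quaternion [w, x, y, z].
In Python, from plant import r gives the robot as it stands. The module is installed in compiled form; this text tells all that it offers.
- The arm moves only by the shell command python3 -m crank 'ROWS' [FORCE]. ROWS is JSON, a list of rows, each an object of numbers: "tx", "ty", "tz": the shift along the tool's x, y, z in units of 40 mm (1.0 is 40 mm); "ax", "ay", "az": the turn, a rotation vector about the tool's x, y, z in units of 0.12 rad (1.0 is 0.12 rad); "gripper": the closure, from -1 (fully open) to 1 (shut). In form: [{"tx": .., "ty": .., "tz": .., "ax": .., "ay": .., "az": .., "gripper": ..}, ...]. A call has 1 to 12 rows; each row shifts and turns the commanded pose from where the row before left it, along the tool's axes as they then stand; what a row does not reach is not made up. A row lasts 1/10 s, in which the tool goes at most 50 mm and 8.59 degrees, less where a joint would pass 70% of its speed; a pose out of reach is approached as far as the arm can. A call with a number of a shift or a turn outside -1 to 1 is refused whole. A call with a gripper value outside its range is refused whole. The fingers move at their own pace and stop on an object; FORCE is the grip in N (left out, the last holds). Time passes only in rows, so rows that do not move let the fingers close. It gives the time, the measured TCP pose, the force, the opening and the grip force at its end, in the units of the state.
- r.get_obs(): the state, without advancing time (a new reading comes with each control period).
- r.camera(name): name is "side" or "top"; returns a dict with "img" (480x640x3 uint8, red, green, blue), "intrinsics" (3x3 intrinsics, pixels), "xyz" and "orientation" of the camera in the world. Camera axes: x right, y up, looking along -z (the intrinsics and any distortion apply to the point x, -y, -z); pixel columns grow to the right and rows downward; lengths in m; the calibration is good to about 2 mm. A picture is of the moment at which its call begins. There is no depth.
- r.sign_off(): hands the job in; it is judged then, once.
The state is a dict: "t": time; "qpos": joint angles; "dq": joint speeds; "joint_torque": joint torques, N m; "eef_pos": TCP position; "ee_rot": TCP orientation; "force": force on the tool from outside, world axes, zero at the start; "moment": the same for the moment, N m; "grip_width": opening from 0.0 (shut) to 1.0 (fully open); "gripper_force": force on a finger pad.
Only numpy, scipy, OpenCV 4.12 (cv2) and the standard library are available. Lean on these libraries where they do the work, as an engineer would, in place of code of your own. Each camera call takes 0.05 s, during which the arm holds its last target. There are 200 camera calls.

### The job

The squat jar on the divided spill tray is boxed in by three reagent bottles. Clear all three bottles off the tray and stand them on the white absorbent pad, then take the jar and set it in the middle of the balance pan, and then return every bottle to the tray section it came from, standing where it stood before. Keep the bottles and the jar upright all the time and leave the stack of culture dishes and the blue slide box alone.

Things in the scene. Friction and masses are not known exactly. Their poses are not given: they have to be found in the camera images.
- round_bottle: Round amber glass reagent bottle with paper label, loose, 54 mm in diameter, 149 mm tall; straight to 98 mm, tapering shoulder to 116 mm, ribbed black screw cap 39 mm in diameter from 121 to 149 mm height. 0.2 to 0.4 kg. Origin at the centre of its underside, z up. Starts in one section of the tray.
- square_bottle: Square white plastic bottle, loose, 50 x 50 mm, 145 mm tall; square body 104 mm high, shoulder to 114 mm, ribbed black round cap 34 mm in diameter from 120 to 145 mm height. 0.17 to 0.34 kg. Origin at the centre of its underside, x and y square to its sides, z up. Starts in one section of the tray.
- slim_bottle: Slim round white plastic dispensing bottle with paper label, loose, 42 mm in diameter; straight to 110 mm, shoulder to 121 mm, ribbed black cap 29 mm in diameter from 125 to 146 mm height, above it a thin conical spout (12 mm at its foot) up to 168 mm. 0.12 to 0.24 kg. Origin at the centre of its underside, z up. Starts in one section of the tray.
- jar: The squat jar to be weighed, loose: amber glass body 55 mm in diameter, 30 mm high, under a ribbed black lid 58 mm in diameter; 46 mm high in all. 0.1 to 0.2 kg. Origin at the centre of its underside, z up. Starts in the tray's far middle section, with bottles close on its left, right and near side: hardly any room for a gripper until they are gone.
- tray: Grey divided spill tray, fixed, 156 (its x) x 232 mm (its y); floor 4 mm above the bench, rim 20 mm high, ribs 12 mm, walls 4 mm thick. Sections 72 x 72 mm clear, centred at x = -38 (near row), +38 (far row), y = -76, 0, +76 mm. Origin on the bench under its centre; x points away from the robot. Bottles start, in any order, in far left, far right and near middle; jar far middle; other two empty.
- pad: White absorbent paper bench pad, fixed and flat, 290 mm along its x by 170 mm along its y, 3 mm thick: the side area for the bottles. Origin on the bench under its centre, z up. It lies left or right of the tray.
- balance: Compact beige laboratory balance, fixed, housing 200 x 150 mm, 40 mm high, display at the end nearer the robot; on it a round bright metal pan 120 mm in diameter, its flat top 52 mm above the bench. Origin on the bench under the PAN's centre, z up; housing from x = -125 to +75 mm. It stands on the other side of the tray than the pad.
- dishes: Bystander: loose stack of four culture dishes, 92 mm in diameter, 58 mm high, beyond the work. Origin at the centre of its underside. Leave alone.
- slide_box: Bystander: loose flat blue microscope-slide box, 87 x 177 mm, 34 mm high, beyond the work. Origin at the centre of its underside. Leave alone.

How it is judged:
By the outcome, as a careful person would: the job done as asked, in the order asked, and still so for the second after the job is handed in, with the robot touching nothing.
It also fails if it takes over 136 s, if anything falls off the work surface, if the arm or the gripper's body presses on something with over 40 N, if the wrist force passes 120 N, or if a joint passes its speed limit or range.

## Working session

There is one attempt and no reset: what is moved stays moved. The work goes in short steps, Python scripts to look and compute and a shell command to move; the robot and the scene stay as the last step left them, time stands still between calls to the robot, and variables do not carry over. Pictures are saved under pics/ and viewed, at most 14 in all, crops included, and the job is handed in when it is done.

```bash
mkdir -p pics
python3 - <<'E'
from plant import r
import cv2
for n in("top","side"):
    c=r.camera(n); cv2.imwrite(f"pics/{n}0.png",c["img"][:,:,::-1]); print(n,c["intrinsics"],c["xyz"],c["orientation"],[k for k in c])
print(r.get_obs())
E
```

```text
top [[458.20451001   0.         319.20652375]
 [  0.         458.20451001 240.72136408]
 [  0.           0.           1.        ]] [0.47582003 0.00719178 0.75996166] [-0.67796414 -0.07282893  0.07627322  0.72749088] ['img', 'intrinsics', 'xyz', 'orientation']
side [[460.14004925   0.         319.01714364]
 [  0.         460.14004925 240.39784135]
 [  0.           0.           1.        ]] [0.31666925 0.52946806 0.5786018 ] [-0.25871895 -0.10720615  0.40157506  0.87195689] ['img', 'intrinsics', 'xyz', 'orientation']
{'t': 0.1, 'qpos': array([ 1.06172036e+00,  2.63470067e-01, -4.88553392e-02,  1.25938450e+00,
       -1.83036476e-05,  1.41548641e+00]), 'dq': array([ 0.00054359, -0.00132648,  0.0020537 ,  0.00045072,  0.00124639,
       -0.00194132]), 'joint_torque': array([ 2.49984347e-03, -6.38578033e+01,  3.85063970e+01,  9.92915098e-03,
       -1.54416239e-04, -1.06898511e-06]), 'eef_pos': array([0.18178631, 0.49229502, 0.25288243]), 'ee_rot': array([-1.40314641e-04,  1.75962072e-01,  9.84396841e-01, -4.34799310e-04]), 'force': array([-0.96673162, -0.29551308, -0.32859248]), 'moment': array([ 0.04515007,  0.0188525 , -0.04770724]), 'gripper_force': 0.0, 'grip_width': 0.9981786524557292}
```

View pics/top0.png

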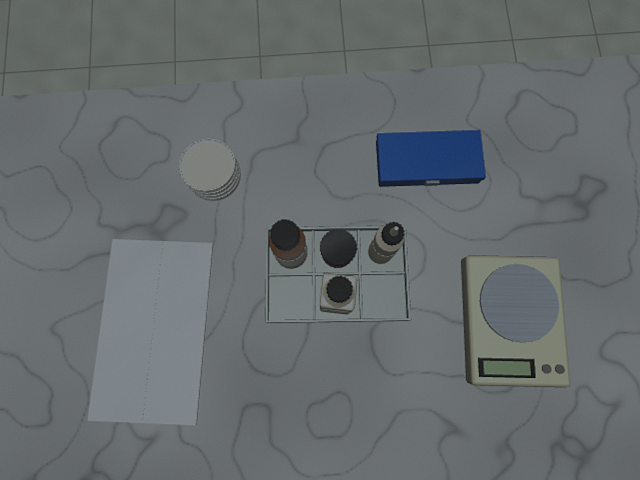

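View pics/side0.png

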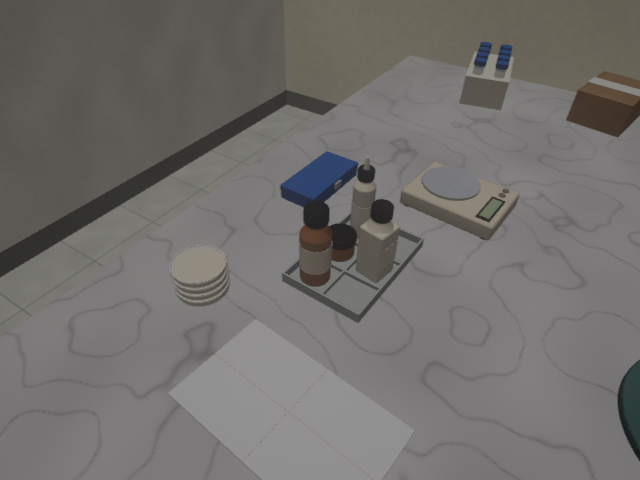

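Top view: round bottle cap at about (286,234), jar (338,247), slim cap (392,232), square cap (340,290), pad on the left (88–212, 239–425) and pan (519,303). The side view shows the same caps at (316,215), (342,237), (366,172) and (381,211).

```bash
cat > h.py <<'E'
import cv2,numpy as np
from scipy.spatial.transform import Rotation as R
from plant import r
def shot(n,save=None):
    c=r.camera(n)
    if save: cv2.imwrite(save,c["img"][:,:,::-1])
    q=np.array(c["orientation"]); c["R"]=R.from_quat(q[[1,2,3,0]]).as_matrix(); return c
def ray(c,u,v):
    K=c["intrinsics"]; d=np.array([(u-K[0,2])/K[0,0],-(v-K[1,2])/K[1,1],-1.]); return c["R"]@d
def plane(c,p,z):
    d=ray(c,*p); o=np.array(c["xyz"]); return o+d*(z-o[2])/d[2]
def tri(a,p,b,q):
    d,e=ray(a,*p),ray(b,*q); o,w=np.array(a["xyz"]),np.array(b["xyz"])
    s=np.linalg.lstsq(np.c_[d,-e],w-o,rcond=None)[0]; x,y=o+d*s[0],w+e*s[1]
    return (x+y)/2,np.linalg.norm(x-y)
def proj(c,P):
    x=c["R"].T@(np.array(P)-c["xyz"]); K=c["intrinsics"]; return np.array([K[0,0]*x[0]/-x[2]+K[0,2],K[1,1]*-x[1]/-x[2]+K[1,2]])
def blobs(mask,amin=150):
    n,l,s,c=cv2.connectedComponentsWithStats(mask.astype(np.uint8)); return [(c[i].round(1),s[i]) for i in range(1,n) if s[i][4]>amin],l
def delta(target,yaw=None):
    """tool-axes shift in units to a target TCP"""
    o=r.get_obs(); q=np.array(o["ee_rot"]); M=R.from_quat(q[[1,2,3,0]]).as_matrix()
    return (M.T@(np.array(target)-o["eef_pos"])/.04).round(2)
E
python3 - <<'E'
from h import *
t,s=shot("top"),shot("side")
np.set_printoptions(suppress=True,precision=4)
for n,c in(("top",t),("side",s)):
    m=c["img"].max(2)<62
    x0,x1,y0,y1=(250,430,200,330) if n=="top" else (270,430,140,270)
    k=np.zeros_like(m);k[y0:y1,x0:x1]=1
    for b in blobs(m&k,80)[0]: print(n,b[0],b[1])
    hsv=cv2.cvtColor(c["img"],cv2.COLOR_RGB2HSV)
    for nm,u,v in (("pad",150,330),("pan",519,303),("slab",300,400),("tray",290,300),("rim",266,290)) if n=="top" else (("pad",300,400),("pan",450,183),("slab",150,350),("tray",340,290)):
        print(nm,c["img"][v,u],hsv[v,u])
cv2.imwrite("pics/crop.png",np.vstack([cv2.resize(t["img"][210:330,250:430,::-1],(720,480),interpolation=2)]))
cv2.imwrite("pics/crops.png",cv2.resize(s["img"][140:320,270:440,::-1],(566,600),interpolation=2))
E
```

```text
top [284.1 235.7] [268 220  33  47 787]
top [392.  233.8] [381 222  23  24 346]
top [338.1 246.8] [ 313  229   65   39 1167]
top [378.9 253.6] [369 238  29  26 261]
top [339.  289.1] [326 276  27  27 542]
pad [126 134 139] [102  24 139]
pan [ 96 104 112] [105  36 112]
slab [103 108 110] [ 99  16 110]
tray [120 128 128] [ 90  16 128]
rim [126 135 133] [ 83  17 135]
side [322.4 205.1] [304 165  53  65 944]
side [365.7 174.2] [358 165  17  18 224]
side [381.5 211.1] [370 199  24  25 458]
side [342.9 236.5] [328 216  29  41 661]
pad [147 145 146] [165   3 147]
pan [118 119 123] [114  10 123]
slab [124 122 121] [ 10   6 124]
tray [118 120 117] [ 50   6 120]
```

View pics/crop.png

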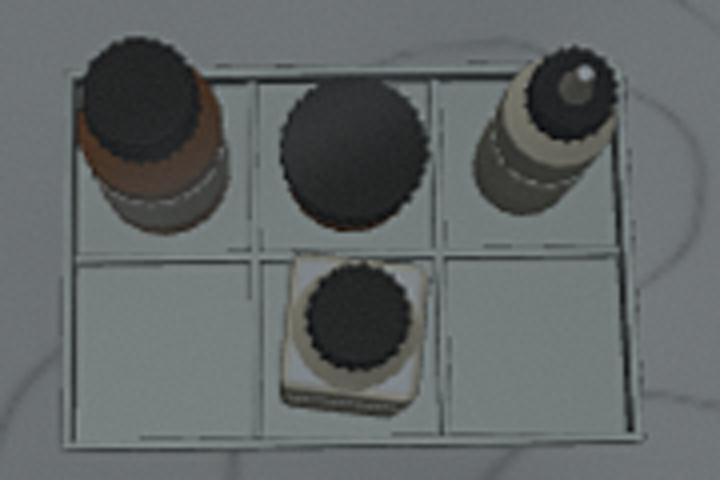

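View pics/crops.png

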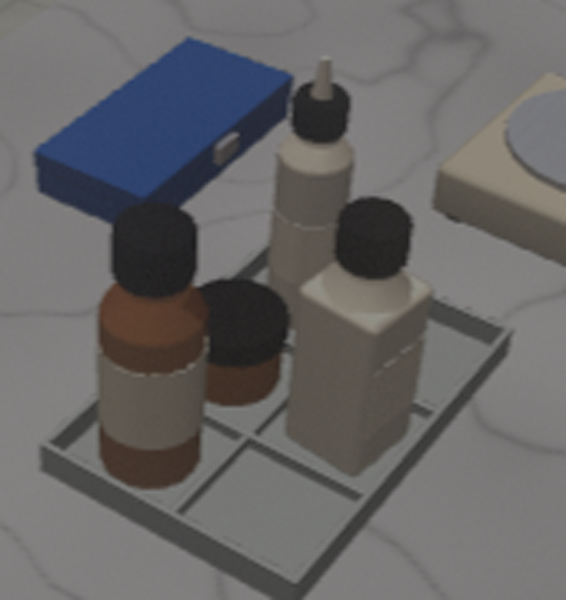

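Crops: the tray's rim corners are at about (267.5,227.5), (405.5,226.5), (410.5,319.5) and (266,321.5). The square bottle is turned a few degrees. All the caps are clear for grasping from above.

Run:
```python
from h import *
np.set_printoptions(suppress=True,precision=4)
t,s=shot("top"),shot("side")
def cap(c,u,v,w=26):
    g=c["img"].max(2); m=np.zeros_like(g);cv2.circle(m,(u,v),w,1,-1)
    hsv=cv2.cvtColor(c["img"],cv2.COLOR_RGB2HSV)
    k=((g<58)&(hsv[...,1]<75)&(m>0)).astype(np.uint8)
    k=cv2.morphologyEx(k,cv2.MORPH_OPEN,np.ones((7,7)));
    cs=max(cv2.findContours(k,0,2)[0],key=cv2.contourArea); M=cv2.moments(cs)
    (e,ax,a)=cv2.fitEllipse(cs); bb=cv2.boundingRect(cs)
    return (M["m10"]/M["m00"],M["m01"]/M["m00"]),bb
for n,a,b in (("round",(286,234),(316,216)),("square",(340,290),(381,212)),("slim",(392,233),(366,174)),("jar",(338,247),(343,238))):
    p,ba=cap(t,*a);q,bb=cap(s,*b); P,e=tri(t,p,s,q); print(n,np.round(p,1),ba,np.round(q,1),bb,P,round(e,4))
pc={}
T=[plane(t,p,.02) for p in ((267.5,227.5),(405.5,226.5),(410.5,319.5),(266,321.5))]
print("tray",np.array(T)[:,:2].round(3).tolist(),np.mean(T,0))
print("sq top",[plane(t,(250+x/4,210+y/4),.108)[:2].round(3).tolist() for x,y in((295,255),(430,262),(418,400),(283,390))])
for nm,c,seed,lo in (("pad",t,(130,330),None),("pan",t,(519,303),None),("pad",s,(300,390),None),("pan",s,(450,183),None)):
    im=cv2.medianBlur(c["img"],5); f=np.zeros((482,642),np.uint8)
    cv2.floodFill(im.copy(),f,seed,0,(6,)*3,(6,)*3,4|(255<<8)|cv2.FLOODFILL_MASK_ONLY|cv2.FLOODFILL_FIXED_RANGE*0)
    k=cv2.morphologyEx(f[1:-1,1:-1],cv2.MORPH_CLOSE,np.ones((9,9)));cs=max(cv2.findContours(k,0,2)[0],key=cv2.contourArea)
    print(nm,cv2.contourArea(cs),cv2.minAreaRect(cs)[0],cv2.boxPoints(cv2.minAreaRect(cs)).round().tolist()); pc[nm+("t" if c is t else "s")]=cv2.fitEllipse(cs)[0]
print("pan tri",tri(t,pc["pant"],s,pc["pans"]),plane(t,(519,303),.052),plane(s,(450.5,183),.052))
print("pad corners",[plane(t,p,.003)[:2].round(3).tolist() for p in((112,239),(212,243),(196,425),(88,422))],[plane(s,p,.003)[:2].round(3).tolist() for p in((255,321),(412,430),(170,395))])
print("dish",plane(t,(210,165),.058))
```

```text
round [284.7 234.9] (271, 220, 28, 31) [315.9 214.5] (304, 201, 25, 28) [0.62   0.0465 0.1385] 0.0011
square [339.  289.1] (327, 277, 25, 25) [381.5 211. ] (371, 200, 22, 23) [ 0.54   -0.0229  0.1357] 0.0008
slim [389.1 237.1] (382, 228, 17, 17) [365.6 175.3] (358, 170, 16, 12) [ 0.6078 -0.0977  0.138 ] 0.0011
jar [337.9 247.3] (321, 229, 35, 37) [343.1 236.5] (332, 224, 24, 26) [ 0.6135 -0.0319  0.042 ] 0.0068
tray [[0.663, 0.082], [0.648, -0.147], [0.496, -0.138], [0.509, 0.092]] [ 0.579  -0.0278  0.02  ]
sq top [[0.567, -0.004], [0.561, -0.052], [0.512, -0.044], [0.519, 0.004]]
pad 306081.0 (319.5, 239.5) [[-0.0, 0.0], [639.0, 0.0], [639.0, 479.0], [0.0, 479.0]]Traceback (most recent call last):
  File "<stdin>", line 22, in <module>
cv2.error: OpenCV(4.12.0) /io/opencv/modules/imgproc/src/shapedescr.cpp:361: error: (-201:Incorrect size of input array) There should be at least 5 points to fit the ellipse in function 'fitEllipseNoDirect'
```

Run:
```python
from h import *
np.set_printoptions(suppress=True,precision=4)
t,s=shot("top"),shot("side")
print("slim",tri(t,(391.7,234.2),s,(365.8,174.2)))
print("jar",plane(t,(338.3,247.3),.048), plane(s,(343.5,235),.048))
def hough(c,x0,y0,x1,y1):
    g=cv2.GaussianBlur(c["img"][y0:y1,x0:x1],(3,3),0); e=cv2.Canny(g,20,50)
    return g,e
# pan: bluish vs beige in both views
for c,(x0,y0,x1,y1) in ((t,(470,255,565,350)),(s,(405,160,500,215))):
    im=c["img"][y0:y1,x0:x1].astype(int); k=((im[...,2]-im[...,0])>3).astype(np.uint8)
    k=cv2.medianBlur(k*255,5); cs=[q for q in cv2.findContours(k,0,2)[0]]; cs=max(cs,key=cv2.contourArea)
    e=cv2.fitEllipse(cv2.convexHull(cs)); p=(e[0][0]+x0,e[0][1]+y0); print("pan",np.round(p,1),np.round(e[1],1),plane(c,p,.052)); 
    if c is t:a=p
print(tri(t,a,s,p))
print("pad",[plane(t,p,.003)[:2].round(3).tolist() for p in((112,239),(212,243),(196,425),(88,422))],[plane(s,p,.003)[:2].round(3).tolist() for p in((255,321),(412,430),(170,395))])
print("pad corner tri",tri(t,(212,243),s,(255,321)))
print("tray corner tri, near-left", tri(t,(266,321.5),s,(270+300/3.333,140+575/3.333)))
print("dish",plane(t,(210,165),.058), "start",r.get_obs()["eef_pos"])
for n,P in(("round",(.620,.0465)),("pad",(.5,.3))): print(n,delta((*P,.253)))
```

```text
slim (array([ 0.6109, -0.1022,  0.137 ]), np.float64(0.0009932397943478812))
jar [ 0.6155 -0.0311  0.048 ] [ 0.6082 -0.0302  0.048 ]
pan [519.2 302.8] [74.8 81.6] [ 0.5087 -0.3009  0.052 ]
pan [450.9 182. ] [29.9 57.1] [ 0.5067 -0.2973  0.052 ]
(array([ 0.5084, -0.3025,  0.0486]), np.float64(0.0009480978557074953))
pad [[0.666, 0.347], [0.647, 0.179], [0.359, 0.21], [0.375, 0.378]] [[0.643, 0.183], [0.361, 0.213], [0.66, 0.348]]
pad corner tri (array([ 0.6476,  0.1797, -0.0033]), np.float64(0.0013918228756852754))
tray corner tri, near-left (array([0.5076, 0.091 , 0.0216]), np.float64(0.002886238287095866))
dish [0.7643 0.1667 0.058 ] start [0.1819 0.4925 0.2532]
round [-14.14  -6.66   0.01]
pad [-9.13 -1.76  0.01]
```

```bash
python3 -m crank '[{"tx":-0.94,"ty":-0.44,"gripper":-1},{"tx":-0.94,"ty":-0.44,"gripper":-1},{"tx":-0.94,"ty":-0.44,"gripper":-1},{"tx":-0.94,"ty":-0.44,"gripper":-1},{"tx":-0.94,"ty":-0.44,"gripper":-1},{"tx":-0.94,"ty":-0.44,"gripper":-1},{"tx":-0.94,"ty":-0.44,"gripper":-1},{"tx":-0.94,"ty":-0.44,"gripper":-1},{"tx":-0.94,"ty":-0.44,"gripper":-1},{"tx":-0.94,"ty":-0.44,"gripper":-1},{"tx":-0.94,"ty":-0.44,"gripper":-1}]' 40
python3 -m crank '[{"tx":-0.94,"ty":-0.44,"gripper":-1},{"tx":-0.94,"ty":-0.44,"gripper":-1},{"tx":-0.94,"ty":-0.44,"gripper":-1},{"gripper":-1},{"gripper":-1},{"gripper":-1}]'
python3 -c "
from h import *
print(delta((.62,.0465,.144)),r.get_obs()['eef_pos'])"
```

```text
[-14.14  -6.66   2.73] [0.18189192 0.49245775 0.25320115]$[0]: bad value
$[0]: bad value
```

```bash
python3 -m crank '[{"tx":-0.94,"ty":-0.44,"tz":0,"ax":0,"ay":0,"az":0,"gripper":-1},{"tx":-0.94,"ty":-0.44,"tz":0,"ax":0,"ay":0,"az":0,"gripper":-1},{"tx":-0.94,"ty":-0.44,"tz":0,"ax":0,"ay":0,"az":0,"gripper":-1},{"tx":-0.94,"ty":-0.44,"tz":0,"ax":0,"ay":0,"az":0,"gripper":-1}]' 40
python3 -c "
from h import *
print(delta((.62,.0465,.144)),r.get_obs()['eef_pos'])"
```

```text
t: 0.8
eef_pos: [0.2994, 0.3731, 0.2534]
ee_rot: [0.0, 0.176, 0.984, 0.0]
force: [0.6, 0.7, -0.8]
grip_width: 1.001
gripper_force: 0.0
[-10.34  -4.89   2.73] [0.29940354 0.3731465  0.25337125]
```

```bash
python3 -m crank '[{"tx":-0.94,"ty":-0.44,"tz":0,"ax":0,"ay":0,"az":0,"gripper":-1},{"tx":-0.94,"ty":-0.44,"tz":0,"ax":0,"ay":0,"az":0,"gripper":-1},{"tx":-0.94,"ty":-0.44,"tz":0,"ax":0,"ay":0,"az":0,"gripper":-1},{"tx":-0.94,"ty":-0.44,"tz":0,"ax":0,"ay":0,"az":0,"gripper":-1},{"tx":-0.94,"ty":-0.44,"tz":0,"ax":0,"ay":0,"az":0,"gripper":-1},{"tx":-0.94,"ty":-0.44,"tz":0,"ax":0,"ay":0,"az":0,"gripper":-1},{"tx":-0.94,"ty":-0.44,"tz":0,"ax":0,"ay":0,"az":0,"gripper":-1},{"tx":-0.94,"ty":-0.44,"tz":0,"ax":0,"ay":0,"az":0,"gripper":-1},{"tx":-0.94,"ty":-0.44,"tz":0,"ax":0,"ay":0,"az":0,"gripper":-1},{"tx":-0.94,"ty":-0.44,"tz":0,"ax":0,"ay":0,"az":0,"gripper":-1},{"tx":-0.94,"ty":-0.49,"tz":0,"ax":0,"ay":0,"az":0,"gripper":-1},{"tx":0,"ty":0,"tz":0,"ax":0,"ay":0,"az":0,"gripper":-1}]'
python3 -c "
from h import *
print(delta((.62,.0465,.144)))"
```

```text
t: 2.0
eef_pos: [0.6214, 0.044, 0.252]
ee_rot: [-0.0, 0.178, 0.984, -0.0]
force: [-1.6, 0.2, -0.6]
grip_width: 1.0
gripper_force: 0.0
[0.05 0.05 2.7 ]
```

Descend and grip the round bottle's cap.

```bash
python3 -m crank '[{"tx":0.05,"ty":0.05,"tz":0.9,"ax":0,"ay":0,"az":0,"gripper":-1},{"tx":0,"ty":0,"tz":0.9,"ax":0,"ay":0,"az":0,"gripper":-1},{"tx":0,"ty":0,"tz":0.5,"ax":0,"ay":0,"az":0,"gripper":-1},{"tx":0,"ty":0,"tz":0.4,"ax":0,"ay":0,"az":0,"gripper":-1},{"tx":0,"ty":0,"tz":0,"ax":0,"ay":0,"az":0,"gripper":-1},{"tx":0,"ty":0,"tz":0,"ax":0,"ay":0,"az":0,"gripper":-1},{"tx":0,"ty":0,"tz":0,"ax":0,"ay":0,"az":0,"gripper":-0.2}]'; python3 -c "
from h import *
shot('side','pics/s1.png');print(delta((.62,.0465,.144)))"
```

```text
t: 2.7
eef_pos: [0.618, 0.0503, 0.1465]
ee_rot: [0.001, 0.176, 0.984, 0.0]
force: [0.4, 0.3, -0.3]
grip_width: 0.857
gripper_force: 0.0
[-0.08 -0.07  0.06]
```

View pics/s1.png

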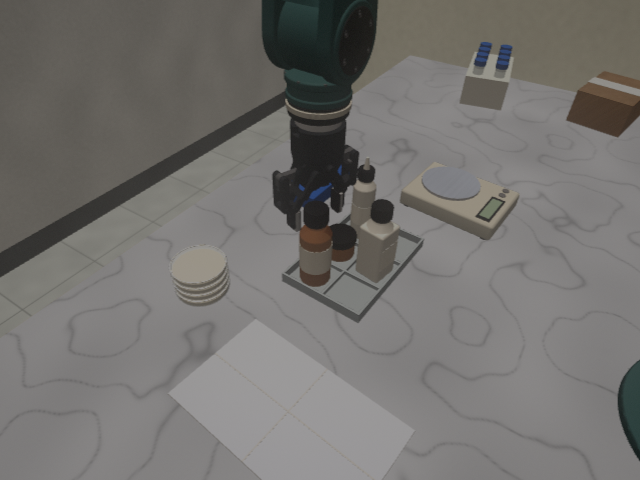

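Side view: fingers straddle the round cap (tips at ~(293,222) and (350,185), cap at (317,207)). Correct a few mm, settle.

```bash
python3 -m crank '[{"tx":-0.07,"ty":-0.07,"tz":0.05,"ax":0,"ay":0,"az":0,"gripper":-0.2},{"tx":0,"ty":0,"tz":0,"ax":0,"ay":0,"az":0,"gripper":-0.2},{"tx":0,"ty":0,"tz":0,"ax":0,"ay":0,"az":0,"gripper":-0.2}]'; python3 -c "
from h import *
print(delta((.62,.0465,.144)))"
```

```text
t: 3.05
eef_pos: [0.6194, 0.0464, 0.1434]
ee_rot: [0.0, 0.176, 0.984, 0.0]
force: [0.6, 0.4, 0.5]
grip_width: 0.6
gripper_force: 0.0
[-0.01  0.01 -0.02]
```

```bash
python3 -m crank '[{"tx":0,"ty":0,"tz":0,"ax":0,"ay":0,"az":0,"gripper":1},{"tx":0,"ty":0,"tz":0,"ax":0,"ay":0,"az":0,"gripper":1},{"tx":0,"ty":0,"tz":0,"ax":0,"ay":0,"az":0,"gripper":1},{"tx":0,"ty":0,"tz":0,"ax":0,"ay":0,"az":0,"gripper":1},{"tx":0,"ty":0,"tz":0,"ax":0,"ay":0,"az":0,"gripper":1},{"tx":0,"ty":0,"tz":0,"ax":0,"ay":0,"az":0,"gripper":1}]' 40; python3 -c "
from h import *
print(delta((.62,.0465,.144)),r.get_obs()['moment'])"
```

```text
t: 3.65
eef_pos: [0.6194, 0.0466, 0.1435]
ee_rot: [0.0, 0.176, 0.984, 0.0]
force: [-0.3, 1.0, 5.1]
grip_width: 0.44
gripper_force: 40.2
[-0.01  0.   -0.01] [0.12347181 0.02659291 0.01105955]
```

```bash
python3 -m crank '[{"tx":0,"ty":0,"tz":-0.3,"ax":0,"ay":0,"az":0,"gripper":1},{"tx":0,"ty":0,"tz":-0.5,"ax":0,"ay":0,"az":0,"gripper":1},{"tx":0,"ty":0,"tz":-0.5,"ax":0,"ay":0,"az":0,"gripper":1},{"tx":0,"ty":0,"tz":-0.2,"ax":0,"ay":0,"az":0,"gripper":1},{"tx":0,"ty":0,"tz":0,"ax":0,"ay":0,"az":0,"gripper":1},{"tx":0,"ty":0,"tz":0,"ax":0,"ay":0,"az":0,"gripper":1}]'; python3 -c "
from h import *
print(delta((.605,.269,.143)))"
```

```text
t: 4.25
eef_pos: [0.619, 0.0465, 0.2025]
ee_rot: [-0.001, 0.176, 0.984, -0.0]
force: [-0.4, -0.1, -3.7]
grip_width: 0.443
gripper_force: 40.9
[2.25 5.1  1.49]
```

```bash
python3 -m crank '[{"tx":0.1,"ty":0.2,"tz":0,"ax":0,"ay":0,"az":0,"gripper":1},{"tx":0.2,"ty":0.5,"tz":0,"ax":0,"ay":0,"az":0,"gripper":1},{"tx":0.3,"ty":0.7,"tz":0,"ax":0,"ay":0,"az":0,"gripper":1},{"tx":0.35,"ty":0.8,"tz":0,"ax":0,"ay":0,"az":0,"gripper":1},{"tx":0.35,"ty":0.8,"tz":0,"ax":0,"ay":0,"az":0,"gripper":1},{"tx":0.35,"ty":0.8,"tz":0,"ax":0,"ay":0,"az":0,"gripper":1},{"tx":0.3,"ty":0.7,"tz":0,"ax":0,"ay":0,"az":0,"gripper":1},{"tx":0.2,"ty":0.4,"tz":0,"ax":0,"ay":0,"az":0,"gripper":1},{"tx":0.1,"ty":0.2,"tz":0,"ax":0,"ay":0,"az":0,"gripper":1},{"tx":0,"ty":0,"tz":0.6,"ax":0,"ay":0,"az":0,"gripper":1},{"tx":0,"ty":0,"tz":0.5,"ax":0,"ay":0,"az":0,"gripper":1},{"tx":0,"ty":0,"tz":0,"ax":0,"ay":0,"az":0,"gripper":1}]'
python3 -m crank '[{"tx":0,"ty":0,"tz":0,"ax":0,"ay":0,"az":0,"gripper":1},{"tx":0,"ty":0,"tz":0,"ax":0,"ay":0,"az":0,"gripper":1}]'
python3 -c "
from h import *
shot('side','pics/s2.png');print(delta((.605,.269,.143)))"
```

```text
t: 5.45
eef_pos: [0.6043, 0.268, 0.1566]
ee_rot: [-0.002, 0.176, 0.984, -0.001]
force: [-0.2, -0.2, -4.0]
grip_width: 0.446
gripper_force: 41.0
t: 5.65
eef_pos: [0.6061, 0.2688, 0.1605]
ee_rot: [0.001, 0.176, 0.984, 0.0]
force: [-0.1, 0.1, -2.8]
grip_width: 0.446
gripper_force: 41.0
[ 0.03 -0.01  0.44]
```

View pics/s2.png

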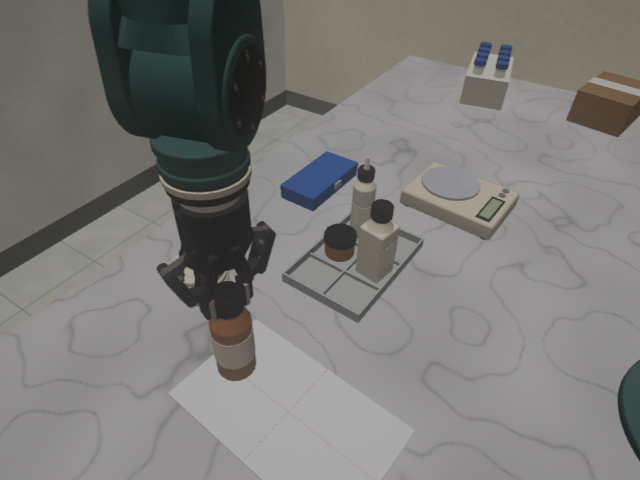

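Side view: the round bottle hangs upright above the pad's far left area, at (235,345). Lower it and release.

```bash
python3 -m crank '[{"tx":0.03,"ty":0,"tz":0.2,"ax":0,"ay":0,"az":0,"gripper":1},{"tx":0,"ty":0,"tz":0.12,"ax":0,"ay":0,"az":0,"gripper":1},{"tx":0,"ty":0,"tz":0.06,"ax":0,"ay":0,"az":0,"gripper":1},{"tx":0,"ty":0,"tz":0.04,"ax":0,"ay":0,"az":0,"gripper":1},{"tx":0,"ty":0,"tz":0,"ax":0,"ay":0,"az":0,"gripper":1},{"tx":0,"ty":0,"tz":0,"ax":0,"ay":0,"az":0,"gripper":1}]'
```

```text
t: 6.3
eef_pos: [0.6045, 0.2695, 0.1426]
ee_rot: [0.0, 0.176, 0.984, 0.0]
force: [0.2, 0.7, -1.4]
grip_width: 0.442
gripper_force: 41.2
```

```bash
python3 -m crank '[{"tx":0,"ty":0,"tz":0,"ax":0,"ay":0,"az":0,"gripper":-1},{"tx":0,"ty":0,"tz":0,"ax":0,"ay":0,"az":0,"gripper":-1},{"tx":0,"ty":0,"tz":0,"ax":0,"ay":0,"az":0,"gripper":-1},{"tx":0,"ty":0,"tz":-0.4,"ax":0,"ay":0,"az":0,"gripper":-1},{"tx":0,"ty":0,"tz":-0.8,"ax":0,"ay":0,"az":0,"gripper":-1},{"tx":0,"ty":0,"tz":-0.9,"ax":0,"ay":0,"az":0,"gripper":-1},{"tx":0,"ty":0,"tz":-0.6,"ax":0,"ay":0,"az":0,"gripper":-1}]'
python3 -m crank '[{"tx":-0.1,"ty":-0.5,"tz":0,"ax":0,"ay":0,"az":0,"gripper":-1},{"tx":-0.1,"ty":-0.9,"tz":0,"ax":0,"ay":0,"az":0,"gripper":-1},{"tx":-0.1,"ty":-1,"tz":0,"ax":0,"ay":0,"az":0,"gripper":-1},{"tx":-0.12,"ty":-1,"tz":0,"ax":0,"ay":0,"az":0,"gripper":-1},{"tx":-0.15,"ty":-1,"tz":0,"ax":0,"ay":0,"az":0,"gripper":-1},{"tx":-0.15,"ty":-1,"tz":0,"ax":0,"ay":0,"az":0,"gripper":-1},{"tx":-0.15,"ty":-1,"tz":0,"ax":0,"ay":0,"az":0,"gripper":-1},{"tx":-0.1,"ty":-0.7,"tz":0,"ax":0,"ay":0,"az":0,"gripper":-1},{"tx":-0.05,"ty":-0.3,"tz":0,"ax":0,"ay":0,"az":0,"gripper":-1},{"tx":0,"ty":0,"tz":0,"ax":0,"ay":0,"az":0,"gripper":-1},{"tx":0,"ty":0,"tz":0,"ax":0,"ay":0,"az":0,"gripper":-1}]'
python3 -c "
from h import *
shot('side','pics/s3.png');print(delta((.540,-.0229,.1445)))"
```

```text
t: 7.0
eef_pos: [0.6046, 0.2696, 0.2531]
ee_rot: [0.001, 0.176, 0.984, 0.001]
force: [0.7, 0.1, -0.5]
grip_width: 1.0
gripper_force: 0.0
t: 8.1
eef_pos: [0.5403, -0.0217, 0.2505]
ee_rot: [0.0, 0.176, 0.984, 0.0]
force: [0.4, 0.2, -0.1]
grip_width: 0.997
gripper_force: 0.0
[-0.   -0.04  2.65]
```

View pics/s3.png

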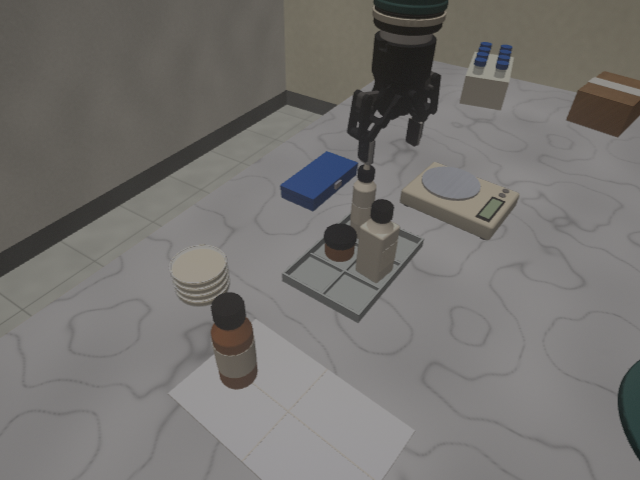

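Side view: the round bottle stands on the pad at (235,345), and the gripper is above the square bottle. Now grip the square bottle's cap.

```bash
python3 -m crank '[{"tx":0,"ty":-0.04,"tz":0.9,"ax":0,"ay":0,"az":0,"gripper":-1},{"tx":0,"ty":0,"tz":0.9,"ax":0,"ay":0,"az":0,"gripper":-1},{"tx":0,"ty":0,"tz":0.5,"ax":0,"ay":0,"az":0,"gripper":-1},{"tx":0,"ty":0,"tz":0.35,"ax":0,"ay":0,"az":0,"gripper":-0.3},{"tx":0,"ty":0,"tz":0,"ax":0,"ay":0,"az":0,"gripper":-0.2},{"tx":0,"ty":0,"tz":0,"ax":0,"ay":0,"az":0,"gripper":-0.2},{"tx":0,"ty":0,"tz":0,"ax":0,"ay":0,"az":0,"gripper":-0.2}]'
python3 -c "
from h import *
print(delta((.540,-.0229,.1435)))"
```

```text
t: 8.85
eef_pos: [0.5402, -0.0234, 0.1454]
ee_rot: [0.001, 0.176, 0.984, 0.0]
force: [0.7, -0.8, 0.5]
grip_width: 0.596
gripper_force: 0.0
[0.01 0.01 0.05]
```

```bash
python3 -m crank '[{"tx":0,"ty":0,"tz":0.05,"ax":0,"ay":0,"az":0,"gripper":-0.2},{"tx":0,"ty":0,"tz":0,"ax":0,"ay":0,"az":0,"gripper":1},{"tx":0,"ty":0,"tz":0,"ax":0,"ay":0,"az":0,"gripper":1},{"tx":0,"ty":0,"tz":0,"ax":0,"ay":0,"az":0,"gripper":1},{"tx":0,"ty":0,"tz":0,"ax":0,"ay":0,"az":0,"gripper":1},{"tx":0,"ty":0,"tz":0,"ax":0,"ay":0,"az":0,"gripper":1},{"tx":0,"ty":0,"tz":0,"ax":0,"ay":0,"az":0,"gripper":1}]' 40
python3 -m crank '[{"tx":0,"ty":0,"tz":-0.3,"ax":0,"ay":0,"az":0,"gripper":1},{"tx":0,"ty":0,"tz":-0.5,"ax":0,"ay":0,"az":0,"gripper":1},{"tx":0,"ty":0,"tz":-0.5,"ax":0,"ay":0,"az":0,"gripper":1},{"tx":0,"ty":0,"tz":-0.2,"ax":0,"ay":0,"az":0,"gripper":1},{"tx":0,"ty":0,"tz":0,"ax":0,"ay":0,"az":0,"gripper":1},{"tx":0,"ty":0,"tz":0,"ax":0,"ay":0,"az":0,"gripper":1}]'; python3 -c "
from h import *
print(delta((.512,.279,.143)))"
```

```text
t: 9.55
eef_pos: [0.5398, -0.0238, 0.1429]
ee_rot: [0.0, 0.176, 0.984, 0.0]
force: [-0.2, 3.0, 5.8]
grip_width: 0.388
gripper_force: 39.6
t: 10.15
eef_pos: [0.5393, -0.0238, 0.2016]
ee_rot: [-0.0, 0.176, 0.984, -0.0]
force: [-0.5, 0.1, -1.9]
grip_width: 0.385
gripper_force: 40.0
[3.26 6.87 1.47]
```

```bash
python3 -m crank '[{"tx":0.1,"ty":0.2,"tz":0,"ax":0,"ay":0,"az":0,"gripper":1},{"tx":0.2,"ty":0.5,"tz":0,"ax":0,"ay":0,"az":0,"gripper":1},{"tx":0.4,"ty":0.8,"tz":0,"ax":0,"ay":0,"az":0,"gripper":1},{"tx":0.4,"ty":0.85,"tz":0,"ax":0,"ay":0,"az":0,"gripper":1},{"tx":0.4,"ty":0.85,"tz":0,"ax":0,"ay":0,"az":0,"gripper":1},{"tx":0.4,"ty":0.85,"tz":0,"ax":0,"ay":0,"az":0,"gripper":1},{"tx":0.4,"ty":0.85,"tz":0,"ax":0,"ay":0,"az":0,"gripper":1},{"tx":0.4,"ty":0.8,"tz":0,"ax":0,"ay":0,"az":0,"gripper":1},{"tx":0.3,"ty":0.6,"tz":0,"ax":0,"ay":0,"az":0,"gripper":1},{"tx":0.2,"ty":0.4,"tz":0,"ax":0,"ay":0,"az":0,"gripper":1},{"tx":0.06,"ty":0.17,"tz":0,"ax":0,"ay":0,"az":0,"gripper":1},{"tx":0,"ty":0,"tz":0.5,"ax":0,"ay":0,"az":0,"gripper":1}]'
python3 -m crank '[{"tx":0,"ty":0,"tz":0.5,"ax":0,"ay":0,"az":0,"gripper":1},{"tx":0,"ty":0,"tz":0.2,"ax":0,"ay":0,"az":0,"gripper":1},{"tx":0,"ty":0,"tz":0,"ax":0,"ay":0,"az":0,"gripper":1},{"tx":0,"ty":0,"tz":0,"ax":0,"ay":0,"az":0,"gripper":1}]'
python3 -c "
from h import *
print(delta((.512,.279,.142)))"
```

```text
t: 11.35
eef_pos: [0.513, 0.2805, 0.1834]
ee_rot: [0.001, 0.175, 0.985, 0.001]
force: [-0.6, -0.5, -2.4]
grip_width: 0.386
gripper_force: 40.3
t: 11.75
eef_pos: [0.5127, 0.279, 0.155]
ee_rot: [0.0, 0.176, 0.984, 0.0]
force: [-0.6, -0.7, -1.4]
grip_width: 0.383
gripper_force: 40.1
[ 0.02 -0.01  0.33]
```

```bash
python3 -m crank '[{"tx":0,"ty":0,"tz":0.15,"ax":0,"ay":0,"az":0,"gripper":1},{"tx":0,"ty":0,"tz":0.1,"ax":0,"ay":0,"az":0,"gripper":1},{"tx":0,"ty":0,"tz":0.05,"ax":0,"ay":0,"az":0,"gripper":1},{"tx":0,"ty":0,"tz":0.03,"ax":0,"ay":0,"az":0,"gripper":1},{"tx":0,"ty":0,"tz":0,"ax":0,"ay":0,"az":0,"gripper":1},{"tx":0,"ty":0,"tz":0,"ax":0,"ay":0,"az":0,"gripper":1}]'
python3 -m crank '[{"tx":0,"ty":0,"tz":0,"ax":0,"ay":0,"az":0,"gripper":-1},{"tx":0,"ty":0,"tz":0,"ax":0,"ay":0,"az":0,"gripper":-1},{"tx":0,"ty":0,"tz":0,"ax":0,"ay":0,"az":0,"gripper":-1},{"tx":0,"ty":0,"tz":-0.4,"ax":0,"ay":0,"az":0,"gripper":-1},{"tx":0,"ty":0,"tz":-0.8,"ax":0,"ay":0,"az":0,"gripper":-1},{"tx":0,"ty":0,"tz":-0.9,"ax":0,"ay":0,"az":0,"gripper":-1},{"tx":0,"ty":0,"tz":-0.7,"ax":0,"ay":0,"az":0,"gripper":-1}]'
python3 -m crank '[{"tx":-0.4,"ty":-0.5,"tz":0,"ax":0,"ay":0,"az":0,"gripper":-1},{"tx":-0.6,"ty":-0.9,"tz":0,"ax":0,"ay":0,"az":0,"gripper":-1},{"tx":-0.7,"ty":-1,"tz":0,"ax":0,"ay":0,"az":0,"gripper":-1},{"tx":-0.7,"ty":-1,"tz":0,"ax":0,"ay":0,"az":0,"gripper":-1},{"tx":-0.7,"ty":-1,"tz":0,"ax":0,"ay":0,"az":0,"gripper":-1},{"tx":-0.7,"ty":-1,"tz":0,"ax":0,"ay":0,"az":0,"gripper":-1},{"tx":-0.7,"ty":-1,"tz":0,"ax":0,"ay":0,"az":0,"gripper":-1},{"tx":-0.6,"ty":-0.9,"tz":0,"ax":0,"ay":0,"az":0,"gripper":-1},{"tx":-0.4,"ty":-0.6,"tz":0,"ax":0,"ay":0,"az":0,"gripper":-1},{"tx":-0.12,"ty":-0.18,"tz":0,"ax":0,"ay":0,"az":0,"gripper":-1},{"tx":0,"ty":0,"tz":0,"ax":0,"ay":0,"az":0,"gripper":-1},{"tx":0,"ty":0,"tz":0,"ax":0,"ay":0,"az":0,"gripper":-1}]'
python3 -c "
from h import *
shot('side','pics/s4.png');print(delta((.611,-.102,.147)))"
```

```text
t: 12.35
eef_pos: [0.5127, 0.2792, 0.1418]
ee_rot: [0.0, 0.176, 0.984, 0.0]
force: [-0.8, -0.2, 5.8]
grip_width: 0.384
gripper_force: 40.7
t: 13.05
eef_pos: [0.5125, 0.2791, 0.2552]
ee_rot: [0.0, 0.176, 0.984, 0.0]
force: [0.4, 0.3, -0.7]
grip_width: 1.004
gripper_force: 0.0
t: 14.25
eef_pos: [0.6111, -0.101, 0.2533]
ee_rot: [-0.0, 0.176, 0.984, 0.0]
force: [0.5, 0.3, 1.3]
grip_width: 1.002
gripper_force: 0.0
[-0.01 -0.03  2.66]
```

View pics/s4.png

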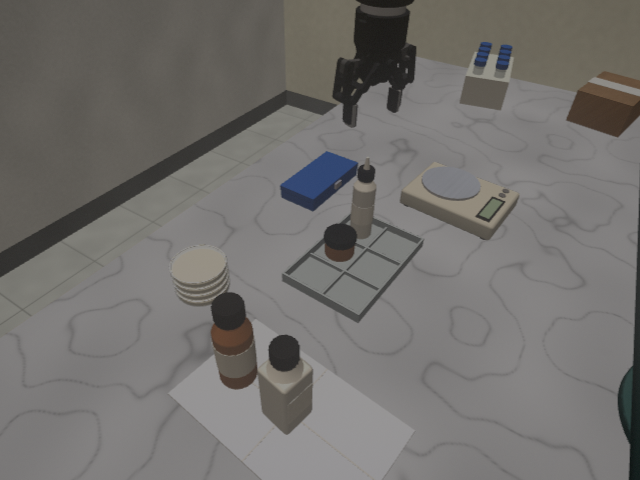

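Side view: both bottles stand on the pad at (235,345) and (286,385), and the gripper is above the slim bottle at (365,200). The jar's lid is now unobstructed.

```bash
python3 -m crank '[{"tx":0,"ty":-0.03,"tz":0.9,"ax":0,"ay":0,"az":0,"gripper":-1},{"tx":0,"ty":0,"tz":0.9,"ax":0,"ay":0,"az":0,"gripper":-1},{"tx":0,"ty":0,"tz":0.5,"ax":0,"ay":0,"az":0,"gripper":-1},{"tx":0,"ty":0,"tz":0.36,"ax":0,"ay":0,"az":0,"gripper":-0.3},{"tx":0,"ty":0,"tz":0,"ax":0,"ay":0,"az":0,"gripper":-0.2},{"tx":0,"ty":0,"tz":0,"ax":0,"ay":0,"az":0,"gripper":-0.2},{"tx":0,"ty":0,"tz":0,"ax":0,"ay":0,"az":0,"gripper":-0.2}]'
python3 -c "
from h import *
print(delta((.611,-.102,.146)))
t=r.camera('side')
s=shot('side'); T=shot('top')
def cen(c,u,v,w):
    g=c['img'].max(2); m=np.zeros_like(g);cv2.circle(m,(u,v),w,1,-1); k=cv2.morphologyEx(((g<58)&(cv2.cvtColor(c['img'],cv2.COLOR_RGB2HSV)[...,1]<75)&(m>0)).astype(np.uint8),2,np.ones((3,3)))
    q=max(cv2.findContours(k,0,2)[0],key=cv2.contourArea); M=cv2.moments(q); return M['m10']/M['m00'],M['m01']/M['m00'],cv2.boundingRect(q)
a=cen(s,341,236,20); print(a,plane(s,a[:2],.042),tri(T,(338.1,247.2),s,a[:2]))
"
```

```text
t: 15.0
eef_pos: [0.6114, -0.1027, 0.1481]
ee_rot: [0.001, 0.176, 0.984, -0.0]
force: [-0.2, -0.5, 0.0]
grip_width: 0.602
gripper_force: 0.0
[0.01 0.01 0.05]
(339.9795657726692, 236.59821200510854, (324, 224, 33, 26)) [ 0.61456749 -0.02910756  0.042     ] (array([ 0.61665877, -0.03151906,  0.03956745]), np.float64(0.0014550076784336239))
```

```bash
python3 -m crank '[{"tx":0,"ty":0,"tz":0.05,"ax":0,"ay":0,"az":0,"gripper":-0.2},{"tx":0,"ty":0,"tz":0,"ax":0,"ay":0,"az":0,"gripper":1},{"tx":0,"ty":0,"tz":0,"ax":0,"ay":0,"az":0,"gripper":1},{"tx":0,"ty":0,"tz":0,"ax":0,"ay":0,"az":0,"gripper":1},{"tx":0,"ty":0,"tz":0,"ax":0,"ay":0,"az":0,"gripper":1},{"tx":0,"ty":0,"tz":0,"ax":0,"ay":0,"az":0,"gripper":1},{"tx":0,"ty":0,"tz":0,"ax":0,"ay":0,"az":0,"gripper":1},{"tx":0,"ty":0,"tz":0,"ax":0,"ay":0,"az":0,"gripper":1}]' 30
python3 -m crank '[{"tx":0,"ty":0,"tz":-0.3,"ax":0,"ay":0,"az":0,"gripper":1},{"tx":0,"ty":0,"tz":-0.5,"ax":0,"ay":0,"az":0,"gripper":1},{"tx":0,"ty":0,"tz":-0.8,"ax":0,"ay":0,"az":0,"gripper":1},{"tx":0,"ty":0,"tz":-0.6,"ax":0,"ay":0,"az":0,"gripper":1},{"tx":0,"ty":0,"tz":-0.3,"ax":0,"ay":0,"az":0,"gripper":1},{"tx":0,"ty":0,"tz":0,"ax":0,"ay":0,"az":0,"gripper":1},{"tx":0,"ty":0,"tz":0,"ax":0,"ay":0,"az":0,"gripper":1}]'; python3 -c "
from h import *
print(delta((.425,.288,.145)))"
```

```text
t: 15.95
eef_pos: [0.611, -0.103, 0.1449]
ee_rot: [0.0, 0.176, 0.984, 0.0]
force: [0.1, 0.2, 0.9]
grip_width: 0.329
gripper_force: 29.6
t: 16.65
eef_pos: [0.6108, -0.1031, 0.2447]
ee_rot: [-0.0, 0.176, 0.984, -0.0]
force: [0.1, 0.6, -1.7]
grip_width: 0.329
gripper_force: 29.9
[7.74 7.56 2.49]
```

```bash
python3 -m crank '[{"tx":0.2,"ty":0.2,"tz":0,"ax":0,"ay":0,"az":0,"gripper":1},{"tx":0.5,"ty":0.5,"tz":0,"ax":0,"ay":0,"az":0,"gripper":1},{"tx":0.8,"ty":0.8,"tz":0,"ax":0,"ay":0,"az":0,"gripper":1},{"tx":0.85,"ty":0.85,"tz":0,"ax":0,"ay":0,"az":0,"gripper":1},{"tx":0.85,"ty":0.85,"tz":0,"ax":0,"ay":0,"az":0,"gripper":1},{"tx":0.85,"ty":0.85,"tz":0,"ax":0,"ay":0,"az":0,"gripper":1},{"tx":0.85,"ty":0.85,"tz":0,"ax":0,"ay":0,"az":0,"gripper":1},{"tx":0.85,"ty":0.85,"tz":0,"ax":0,"ay":0,"az":0,"gripper":1},{"tx":0.8,"ty":0.8,"tz":0,"ax":0,"ay":0,"az":0,"gripper":1},{"tx":0.6,"ty":0.5,"tz":0,"ax":0,"ay":0,"az":0,"gripper":1},{"tx":0.4,"ty":0.35,"tz":0,"ax":0,"ay":0,"az":0,"gripper":1},{"tx":0.19,"ty":0.16,"tz":0,"ax":0,"ay":0,"az":0,"gripper":1}]'
python3 -m crank '[{"tx":0,"ty":0,"tz":0.5,"ax":0,"ay":0,"az":0,"gripper":1},{"tx":0,"ty":0,"tz":0.8,"ax":0,"ay":0,"az":0,"gripper":1},{"tx":0,"ty":0,"tz":0.6,"ax":0,"ay":0,"az":0,"gripper":1},{"tx":0,"ty":0,"tz":0.2,"ax":0,"ay":0,"az":0,"gripper":1},{"tx":0,"ty":0,"tz":0,"ax":0,"ay":0,"az":0,"gripper":1},{"tx":0,"ty":0,"tz":0,"ax":0,"ay":0,"az":0,"gripper":1}]'
python3 -c "
from h import *
print(delta((.425,.288,.144)))"
```

```text
t: 17.85
eef_pos: [0.4234, 0.2893, 0.2443]
ee_rot: [-0.001, 0.175, 0.985, -0.0]
force: [0.4, -0.5, -2.0]
grip_width: 0.328
gripper_force: 29.9
t: 18.45
eef_pos: [0.4257, 0.2879, 0.1618]
ee_rot: [0.0, 0.176, 0.984, 0.0]
force: [-0.2, 0.2, -1.8]
grip_width: 0.333
gripper_force: 29.9
[ 0.02 -0.    0.44]
```

```bash
python3 -m crank '[{"tx":0,"ty":0,"tz":0.2,"ax":0,"ay":0,"az":0,"gripper":1},{"tx":0,"ty":0,"tz":0.13,"ax":0,"ay":0,"az":0,"gripper":1},{"tx":0,"ty":0,"tz":0.07,"ax":0,"ay":0,"az":0,"gripper":1},{"tx":0,"ty":0,"tz":0.04,"ax":0,"ay":0,"az":0,"gripper":1},{"tx":0,"ty":0,"tz":0,"ax":0,"ay":0,"az":0,"gripper":1},{"tx":0,"ty":0,"tz":0,"ax":0,"ay":0,"az":0,"gripper":1}]'
python3 -m crank '[{"tx":0,"ty":0,"tz":0,"ax":0,"ay":0,"az":0,"gripper":-1},{"tx":0,"ty":0,"tz":0,"ax":0,"ay":0,"az":0,"gripper":-1},{"tx":0,"ty":0,"tz":0,"ax":0,"ay":0,"az":0,"gripper":-1},{"tx":0,"ty":0,"tz":-0.4,"ax":0,"ay":0,"az":0,"gripper":-1},{"tx":0,"ty":0,"tz":-0.8,"ax":0,"ay":0,"az":0,"gripper":-1},{"tx":0,"ty":0,"tz":-0.9,"ax":0,"ay":0,"az":0,"gripper":-1},{"tx":0,"ty":0,"tz":-0.7,"ax":0,"ay":0,"az":0,"gripper":-1}]'
python3 -m crank '[{"tx":-0.4,"ty":-0.3,"tz":0,"ax":0,"ay":0,"az":0,"gripper":-1},{"tx":-0.8,"ty":-0.6,"tz":0,"ax":0,"ay":0,"az":0,"gripper":-1},{"tx":-0.9,"ty":-0.7,"tz":0,"ax":0,"ay":0,"az":0,"gripper":-1},{"tx":-0.9,"ty":-0.7,"tz":0,"ax":0,"ay":0,"az":0,"gripper":-1},{"tx":-0.9,"ty":-0.7,"tz":0,"ax":0,"ay":0,"az":0,"gripper":-1},{"tx":-0.9,"ty":-0.7,"tz":0,"ax":0,"ay":0,"az":0,"gripper":-1},{"tx":-0.9,"ty":-0.7,"tz":0,"ax":0,"ay":0,"az":0,"gripper":-1},{"tx":-0.8,"ty":-0.7,"tz":0,"ax":0,"ay":0,"az":0,"gripper":-1},{"tx":-0.5,"ty":-0.5,"tz":0,"ax":0,"ay":0,"az":0,"gripper":-1},{"tx":-0.24,"ty":-0.23,"tz":0,"ax":0,"ay":0,"az":0,"gripper":-1},{"tx":0,"ty":0,"tz":0,"ax":0,"ay":0,"az":0,"gripper":-1},{"tx":0,"ty":0,"tz":0,"ax":0,"ay":0,"az":0,"gripper":-1}]'
python3 -c "
from h import *
print(delta((.616,-.031,.045)))"
```

```text
t: 19.05
eef_pos: [0.4257, 0.288, 0.1438]
ee_rot: [0.001, 0.176, 0.984, 0.0]
force: [-1.4, -1.0, 6.1]
grip_width: 0.329
gripper_force: 30.5
t: 19.75
eef_pos: [0.4253, 0.2879, 0.2572]
ee_rot: [0.0, 0.176, 0.984, 0.0]
force: [0.3, 0.4, -0.3]
grip_width: 0.998
gripper_force: 0.0
t: 20.95
eef_pos: [0.6158, -0.0304, 0.2553]
ee_rot: [-0.0, 0.176, 0.984, 0.0]
force: [-0.5, -1.2, -0.7]
grip_width: 0.998
gripper_force: 0.0
[-0.01 -0.01  5.26]
```

```bash
python3 -m crank '[{"tx":0,"ty":-0.01,"tz":0.5,"ax":0,"ay":0,"az":0,"gripper":-1},{"tx":0,"ty":0,"tz":0.9,"ax":0,"ay":0,"az":0,"gripper":-1},{"tx":0,"ty":0,"tz":0.9,"ax":0,"ay":0,"az":0,"gripper":-1},{"tx":0,"ty":0,"tz":0.9,"ax":0,"ay":0,"az":0,"gripper":-1},{"tx":0,"ty":0,"tz":0.7,"ax":0,"ay":0,"az":0,"gripper":-1},{"tx":0,"ty":0,"tz":0.4,"ax":0,"ay":0,"az":0,"gripper":-1},{"tx":0,"ty":0,"tz":0.3,"ax":0,"ay":0,"az":0,"gripper":-1},{"tx":0,"ty":0,"tz":0,"ax":0,"ay":0,"az":0,"gripper":-1},{"tx":0,"ty":0,"tz":0,"ax":0,"ay":0,"az":0,"gripper":-1},{"tx":0,"ty":0,"tz":0,"ax":0,"ay":0,"az":0,"gripper":-1}]'
python3 -c "
from h import *
print(delta((.616,-.031,.045)))
c=shot('side');cv2.imwrite('pics/s5.png',cv2.resize(c['img'][100:350,150:480,::-1],(660,500)))"
```

```text
t: 21.95
eef_pos: [0.6166, -0.0314, 0.0724]
ee_rot: [0.001, 0.176, 0.984, 0.0]
force: [-0.1, 0.3, 0.5]
grip_width: 0.998
gripper_force: 0.0
[0.02 0.   0.69]
```

View pics/s5.png

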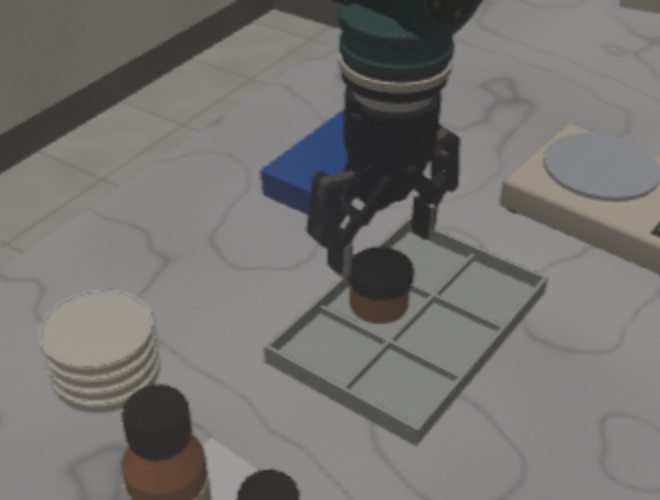

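Side crop: the fingers straddle the jar lid (centre (381,270)), with tips at (340,262) and (425,228), so it is centred. Lower and grip.

```bash
python3 -m crank '[{"tx":0,"ty":0,"tz":0.4,"ax":0,"ay":0,"az":0,"gripper":-1},{"tx":0,"ty":0,"tz":0.3,"ax":0,"ay":0,"az":0,"gripper":-1},{"tx":0,"ty":0,"tz":0.14,"ax":0,"ay":0,"az":0,"gripper":-1},{"tx":0,"ty":0,"tz":0,"ax":0,"ay":0,"az":0,"gripper":-1},{"tx":0,"ty":0,"tz":0,"ax":0,"ay":0,"az":0,"gripper":-1}]'
python3 -m crank '[{"tx":0,"ty":0,"tz":0,"ax":0,"ay":0,"az":0,"gripper":1},{"tx":0,"ty":0,"tz":0,"ax":0,"ay":0,"az":0,"gripper":1},{"tx":0,"ty":0,"tz":0,"ax":0,"ay":0,"az":0,"gripper":1},{"tx":0,"ty":0,"tz":0,"ax":0,"ay":0,"az":0,"gripper":1},{"tx":0,"ty":0,"tz":0,"ax":0,"ay":0,"az":0,"gripper":1}]' 30
python3 -m crank '[{"tx":0,"ty":0,"tz":-0.3,"ax":0,"ay":0,"az":0,"gripper":1},{"tx":0,"ty":0,"tz":-0.5,"ax":0,"ay":0,"az":0,"gripper":1},{"tx":0,"ty":0,"tz":-0.8,"ax":0,"ay":0,"az":0,"gripper":1},{"tx":0,"ty":0,"tz":-0.7,"ax":0,"ay":0,"az":0,"gripper":1},{"tx":0,"ty":0,"tz":-0.4,"ax":0,"ay":0,"az":0,"gripper":1},{"tx":0,"ty":0,"tz":0,"ax":0,"ay":0,"az":0,"gripper":1},{"tx":0,"ty":0,"tz":0,"ax":0,"ay":0,"az":0,"gripper":1}]'
python3 -c "
from h import *
print(delta((.508,-.301,.087)))"
```

```text
t: 22.5
eef_pos: [0.6162, -0.0316, 0.038]
ee_rot: [0.0, 0.176, 0.984, 0.0]
force: [-0.1, -0.2, 0.1]
grip_width: 1.001
gripper_force: 0.0
t: 23.0
eef_pos: [0.6163, -0.0316, 0.0384]
ee_rot: [0.0, 0.176, 0.984, 0.0]
force: [-1.3, -0.1, 5.8]
grip_width: 0.668
gripper_force: 31.2
t: 23.7
eef_pos: [0.6159, -0.0316, 0.1456]
ee_rot: [0.0, 0.176, 0.984, -0.0]
force: [0.8, -0.8, -2.8]
grip_width: 0.665
gripper_force: 32.6
[ 0.2  -7.25  1.46]
```

```bash
python3 -m crank '[{"tx":0.05,"ty":-0.2,"tz":0,"ax":0,"ay":0,"az":0,"gripper":1},{"tx":0.05,"ty":-0.5,"tz":0,"ax":0,"ay":0,"az":0,"gripper":1},{"tx":0.05,"ty":-0.8,"tz":0,"ax":0,"ay":0,"az":0,"gripper":1},{"tx":0.05,"ty":-0.9,"tz":0,"ax":0,"ay":0,"az":0,"gripper":1},{"tx":0,"ty":-0.9,"tz":0,"ax":0,"ay":0,"az":0,"gripper":1},{"tx":0,"ty":-0.9,"tz":0,"ax":0,"ay":0,"az":0,"gripper":1},{"tx":0,"ty":-0.9,"tz":0,"ax":0,"ay":0,"az":0,"gripper":1},{"tx":0,"ty":-0.8,"tz":0,"ax":0,"ay":0,"az":0,"gripper":1},{"tx":0,"ty":-0.7,"tz":0,"ax":0,"ay":0,"az":0,"gripper":1},{"tx":0,"ty":-0.4,"tz":0,"ax":0,"ay":0,"az":0,"gripper":1},{"tx":0,"ty":-0.25,"tz":0,"ax":0,"ay":0,"az":0,"gripper":1},{"tx":0,"ty":0,"tz":0.4,"ax":0,"ay":0,"az":0,"gripper":1}]'
python3 -m crank '[{"tx":0,"ty":0,"tz":0.4,"ax":0,"ay":0,"az":0,"gripper":1},{"tx":0,"ty":0,"tz":0.2,"ax":0,"ay":0,"az":0,"gripper":1},{"tx":0,"ty":0,"tz":0,"ax":0,"ay":0,"az":0,"gripper":1},{"tx":0,"ty":0,"tz":0,"ax":0,"ay":0,"az":0,"gripper":1}]'
python3 -c "
from h import *
print(delta((.508,-.301,.0865)))
shot('top','pics/t6.png')"
```

```text
t: 24.9
eef_pos: [0.5083, -0.3021, 0.1306]
ee_rot: [0.001, 0.176, 0.984, -0.001]
force: [0.3, 1.0, -1.6]
grip_width: 0.664
gripper_force: 32.7
t: 25.3
eef_pos: [0.5083, -0.3006, 0.106]
ee_rot: [0.0, 0.176, 0.984, -0.0]
force: [-0.5, 0.6, -1.2]
grip_width: 0.666
gripper_force: 32.7
[ 0.   -0.01  0.49]
```

View pics/t6.png

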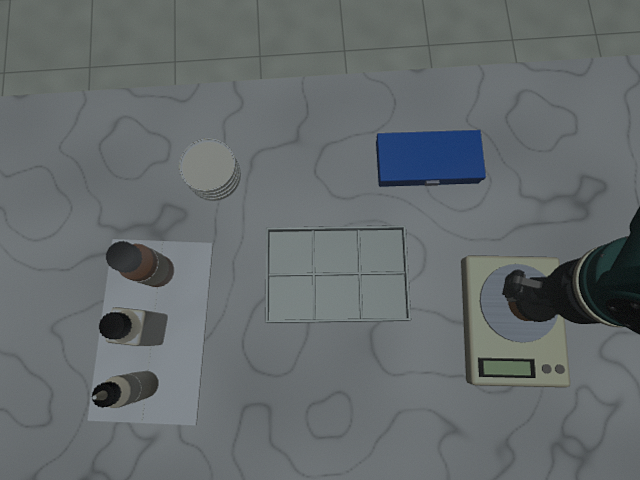

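Top view: all three bottles stand fully on the pad, the tray is empty, and the jar is over the pan (around (520,300), mostly hidden by the wrist). Lower and release the jar, then back up.

```bash
python3 -m crank '[{"tx":0,"ty":0,"tz":0.2,"ax":0,"ay":0,"az":0,"gripper":1},{"tx":0,"ty":0,"tz":0.15,"ax":0,"ay":0,"az":0,"gripper":1},{"tx":0,"ty":0,"tz":0.08,"ax":0,"ay":0,"az":0,"gripper":1},{"tx":0,"ty":0,"tz":0.04,"ax":0,"ay":0,"az":0,"gripper":1},{"tx":0,"ty":0,"tz":0,"ax":0,"ay":0,"az":0,"gripper":1},{"tx":0,"ty":0,"tz":0,"ax":0,"ay":0,"az":0,"gripper":1}]'
```

```text
t: 25.95
eef_pos: [0.5081, -0.3009, 0.087]
ee_rot: [0.0, 0.176, 0.984, -0.0]
force: [-1.0, -0.7, -1.7]
grip_width: 0.667
gripper_force: 32.8
```

```bash
python3 -m crank '[{"tx":0,"ty":0,"tz":0.02,"ax":0,"ay":0,"az":0,"gripper":1},{"tx":0,"ty":0,"tz":0.02,"ax":0,"ay":0,"az":0,"gripper":1},{"tx":0,"ty":0,"tz":0,"ax":0,"ay":0,"az":0,"gripper":1}]'
python3 -m crank '[{"tx":0,"ty":0,"tz":0.02,"ax":0,"ay":0,"az":0,"gripper":1},{"tx":0,"ty":0,"tz":0.02,"ax":0,"ay":0,"az":0,"gripper":1},{"tx":0,"ty":0,"tz":0,"ax":0,"ay":0,"az":0,"gripper":1}]'
```

```text
t: 26.25
eef_pos: [0.5082, -0.301, 0.0863]
ee_rot: [0.001, 0.176, 0.984, -0.0]
force: [-4.1, 3.0, 12.2]
grip_width: 0.664
gripper_force: 33.8
t: 26.55
eef_pos: [0.5083, -0.301, 0.0862]
ee_rot: [0.001, 0.176, 0.984, -0.001]
force: [-10.4, 7.4, 33.7]
grip_width: 0.672
gripper_force: 35.4
```

```bash
python3 -m crank '[{"tx":0,"ty":0,"tz":-0.05,"ax":0,"ay":0,"az":0,"gripper":1},{"tx":0,"ty":0,"tz":0,"ax":0,"ay":0,"az":0,"gripper":1},{"tx":0,"ty":0,"tz":0,"ax":0,"ay":0,"az":0,"gripper":-1},{"tx":0,"ty":0,"tz":0,"ax":0,"ay":0,"az":0,"gripper":-1},{"tx":0,"ty":0,"tz":0,"ax":0,"ay":0,"az":0,"gripper":-1},{"tx":0,"ty":0,"tz":-0.4,"ax":0,"ay":0,"az":0,"gripper":-1},{"tx":0,"ty":0,"tz":-0.8,"ax":0,"ay":0,"az":0,"gripper":-1},{"tx":0,"ty":0,"tz":-0.9,"ax":0,"ay":0,"az":0,"gripper":-1},{"tx":0,"ty":0,"tz":-0.9,"ax":0,"ay":0,"az":0,"gripper":-1},{"tx":0,"ty":0,"tz":-0.8,"ax":0,"ay":0,"az":0,"gripper":-1},{"tx":0,"ty":0,"tz":-0.5,"ax":0,"ay":0,"az":0,"gripper":-1}]'
python3 -m crank '[{"tx":0.2,"ty":0.5,"tz":0,"ax":0,"ay":0,"az":0,"gripper":-1},{"tx":0.5,"ty":0.9,"tz":0,"ax":0,"ay":0,"az":0,"gripper":-1},{"tx":0.5,"ty":1,"tz":0,"ax":0,"ay":0,"az":0,"gripper":-1},{"tx":0.5,"ty":1,"tz":0,"ax":0,"ay":0,"az":0,"gripper":-1},{"tx":0.5,"ty":1,"tz":0,"ax":0,"ay":0,"az":0,"gripper":-1},{"tx":0.5,"ty":1,"tz":0,"ax":0,"ay":0,"az":0,"gripper":-1},{"tx":0.5,"ty":1,"tz":0,"ax":0,"ay":0,"az":0,"gripper":-1},{"tx":0.5,"ty":1,"tz":0,"ax":0,"ay":0,"az":0,"gripper":-1},{"tx":0.5,"ty":1,"tz":0,"ax":0,"ay":0,"az":0,"gripper":-1},{"tx":0.5,"ty":1,"tz":0,"ax":0,"ay":0,"az":0,"gripper":-1},{"tx":0.5,"ty":0.8,"tz":0,"ax":0,"ay":0,"az":0,"gripper":-1},{"tx":0,"ty":0,"tz":0,"ax":0,"ay":0,"az":0,"gripper":-1}]'
python3 -c "
from h import *
print(delta((.4257,.288,.144)))
shot('side','pics/s7.png')"
```

```text
t: 27.65
eef_pos: [0.5084, -0.3011, 0.2601]
ee_rot: [0.001, 0.176, 0.984, -0.001]
force: [-0.4, -0.4, -0.1]
grip_width: 0.994
gripper_force: 0.0
t: 28.85
eef_pos: [0.4532, 0.1573, 0.2576]
ee_rot: [-0.0, 0.174, 0.985, 0.0]
force: [-0.2, -0.6, -0.0]
grip_width: 0.999
gripper_force: 0.0
[1.76 2.83 2.84]
```

View pics/s7.png

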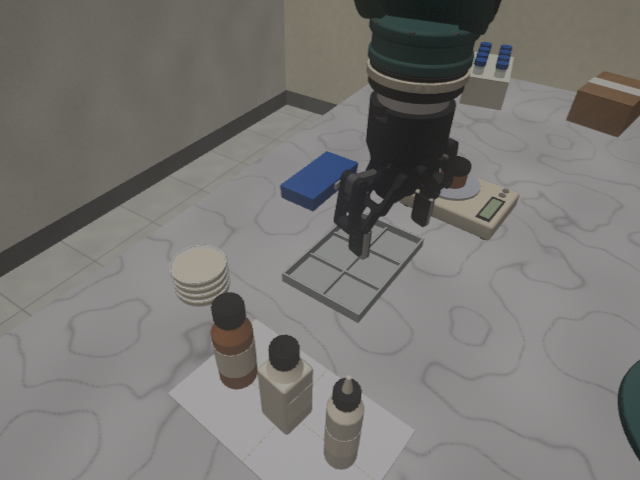

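Side view: the jar stands on the pan at (459,172), and the bottles are on the pad at (235,345), (286,385) and (343,425). Next, measure the jar against the pan while moving to the slim bottle.

```bash
python3 -m crank '[{"tx":0.5,"ty":0.8,"tz":0,"ax":0,"ay":0,"az":0,"gripper":-1},{"tx":0.5,"ty":0.8,"tz":0,"ax":0,"ay":0,"az":0,"gripper":-1},{"tx":0.5,"ty":0.8,"tz":0,"ax":0,"ay":0,"az":0,"gripper":-1},{"tx":0.26,"ty":0.43,"tz":0,"ax":0,"ay":0,"az":0,"gripper":-1},{"tx":0,"ty":0,"tz":0,"ax":0,"ay":0,"az":0,"gripper":-1},{"tx":0,"ty":0,"tz":0,"ax":0,"ay":0,"az":0,"gripper":-1}]'
python3 -c "
from h import *
print(delta((.4257,.288,.144)))
T=shot('top');s=shot('side')
def cen(c,u,v,w):
    g=c['img'].max(2); m=np.zeros_like(g);cv2.circle(m,(u,v),w,1,-1); k=cv2.morphologyEx(((g<58)&(cv2.cvtColor(c['img'],cv2.COLOR_RGB2HSV)[...,1]<75)&(m>0)).astype(np.uint8),2,np.ones((3,3)))
    q=max(cv2.findContours(k,0,2)[0],key=cv2.contourArea); M=cv2.moments(q); return M['m10']/M['m00'],M['m01']/M['m00'],cv2.boundingRect(q)
a=cen(T,522,300,30);b=cen(s,459,168,18);print(a,b,tri(T,a[:2],s,b[:2]),plane(T,a[:2],.095))
print(cen(s,347,395,16))
"
```

```text
t: 29.5
eef_pos: [0.4278, 0.2838, 0.2575]
ee_rot: [-0.0, 0.176, 0.984, -0.0]
force: [-0.8, -0.0, 0.2]
grip_width: 1.0
gripper_force: 0.0
[0.09 0.08 2.84]
(530.8219058323966, 301.166729112027, (510, 281, 42, 41)) (455.1229116945107, 165.75338106603022, (442, 156, 28, 20)) (array([ 0.50778575, -0.30242403,  0.08820597]), np.float64(0.00061392050711268)) [ 0.50775339 -0.29920136  0.095     ]Traceback (most recent call last):
  File "<string>", line 9, in <module>
    print(cen(s,347,395,16))
          ~~~^^^^^^^^^^^^^^
  File "<string>", line 7, in cen
    q=max(cv2.findContours(k,0,2)[0],key=cv2.contourArea); M=cv2.moments(q); return M['m10']/M['m00'],M['m01']/M['m00'],cv2.boundingRect(q)
ValueError: max() iterable argument is empty
```

Jar centre (0.508, −0.302) matches the pan centre. Regrasp the slim bottle.

```bash
python3 -m crank '[{"tx":0.09,"ty":0.09,"tz":0.9,"ax":0,"ay":0,"az":0,"gripper":-1},{"tx":0,"ty":0,"tz":0.9,"ax":0,"ay":0,"az":0,"gripper":-1},{"tx":0,"ty":0,"tz":0.6,"ax":0,"ay":0,"az":0,"gripper":-1},{"tx":0,"ty":0,"tz":0.43,"ax":0,"ay":0,"az":0,"gripper":-0.3},{"tx":0,"ty":0,"tz":0,"ax":0,"ay":0,"az":0,"gripper":-0.2},{"tx":0,"ty":0,"tz":0,"ax":0,"ay":0,"az":0,"gripper":-0.2},{"tx":0,"ty":0,"tz":0,"ax":0,"ay":0,"az":0,"gripper":-0.2}]'
python3 -c "
from h import *
print(delta((.4257,.288,.1438)))"
```

```text
t: 30.3
eef_pos: [0.4261, 0.289, 0.1456]
ee_rot: [0.001, 0.176, 0.984, 0.0]
force: [-0.1, 0.1, -0.1]
grip_width: 0.604
gripper_force: 0.0
[ 0.   -0.03  0.05]
```

```bash
python3 -m crank '[{"tx":0,"ty":-0.02,"tz":0.04,"ax":0,"ay":0,"az":0,"gripper":-0.2},{"tx":0,"ty":0,"tz":0,"ax":0,"ay":0,"az":0,"gripper":1},{"tx":0,"ty":0,"tz":0,"ax":0,"ay":0,"az":0,"gripper":1},{"tx":0,"ty":0,"tz":0,"ax":0,"ay":0,"az":0,"gripper":1},{"tx":0,"ty":0,"tz":0,"ax":0,"ay":0,"az":0,"gripper":1},{"tx":0,"ty":0,"tz":0,"ax":0,"ay":0,"az":0,"gripper":1},{"tx":0,"ty":0,"tz":0,"ax":0,"ay":0,"az":0,"gripper":1},{"tx":0,"ty":0,"tz":0,"ax":0,"ay":0,"az":0,"gripper":1}]' 30
python3 -m crank '[{"tx":0,"ty":0,"tz":-0.3,"ax":0,"ay":0,"az":0,"gripper":1},{"tx":0,"ty":0,"tz":-0.5,"ax":0,"ay":0,"az":0,"gripper":1},{"tx":0,"ty":0,"tz":-0.8,"ax":0,"ay":0,"az":0,"gripper":1},{"tx":0,"ty":0,"tz":-0.6,"ax":0,"ay":0,"az":0,"gripper":1},{"tx":0,"ty":0,"tz":-0.3,"ax":0,"ay":0,"az":0,"gripper":1},{"tx":0,"ty":0,"tz":0,"ax":0,"ay":0,"az":0,"gripper":1},{"tx":0,"ty":0,"tz":0,"ax":0,"ay":0,"az":0,"gripper":1}]'; python3 -c "
from h import *
print(delta((.611,-.103,.145)))"
```

```text
t: 31.1
eef_pos: [0.4253, 0.2886, 0.1433]
ee_rot: [0.0, 0.176, 0.984, 0.0]
force: [-0.5, -0.4, 6.3]
grip_width: 0.326
gripper_force: 29.7
t: 31.8
eef_pos: [0.4248, 0.2883, 0.2422]
ee_rot: [-0.0, 0.176, 0.984, -0.0]
force: [-0.2, -1.1, -1.5]
grip_width: 0.332
gripper_force: 30.0
[-7.76 -7.56  2.43]
```

```bash
python3 -m crank '[{"tx":-0.2,"ty":-0.2,"tz":0,"ax":0,"ay":0,"az":0,"gripper":1},{"tx":-0.5,"ty":-0.5,"tz":0,"ax":0,"ay":0,"az":0,"gripper":1},{"tx":-0.8,"ty":-0.8,"tz":0,"ax":0,"ay":0,"az":0,"gripper":1},{"tx":-0.85,"ty":-0.85,"tz":0,"ax":0,"ay":0,"az":0,"gripper":1},{"tx":-0.85,"ty":-0.85,"tz":0,"ax":0,"ay":0,"az":0,"gripper":1},{"tx":-0.85,"ty":-0.85,"tz":0,"ax":0,"ay":0,"az":0,"gripper":1},{"tx":-0.85,"ty":-0.85,"tz":0,"ax":0,"ay":0,"az":0,"gripper":1},{"tx":-0.85,"ty":-0.85,"tz":0,"ax":0,"ay":0,"az":0,"gripper":1},{"tx":-0.8,"ty":-0.8,"tz":0,"ax":0,"ay":0,"az":0,"gripper":1},{"tx":-0.6,"ty":-0.5,"tz":0,"ax":0,"ay":0,"az":0,"gripper":1},{"tx":-0.4,"ty":-0.35,"tz":0,"ax":0,"ay":0,"az":0,"gripper":1},{"tx":-0.2,"ty":-0.16,"tz":0,"ax":0,"ay":0,"az":0,"gripper":1}]'
python3 -m crank '[{"tx":0,"ty":0,"tz":0,"ax":0,"ay":0,"az":0,"gripper":1},{"tx":0,"ty":0,"tz":0.5,"ax":0,"ay":0,"az":0,"gripper":1},{"tx":0,"ty":0,"tz":0.8,"ax":0,"ay":0,"az":0,"gripper":1},{"tx":0,"ty":0,"tz":0.4,"ax":0,"ay":0,"az":0,"gripper":1},{"tx":0,"ty":0,"tz":0.2,"ax":0,"ay":0,"az":0,"gripper":1},{"tx":0,"ty":0,"tz":0,"ax":0,"ay":0,"az":0,"gripper":1},{"tx":0,"ty":0,"tz":0,"ax":0,"ay":0,"az":0,"gripper":1}]'
python3 -c "
from h import *
print(delta((.611,-.103,.1445)))"
```

```text
t: 33.0
eef_pos: [0.6112, -0.1051, 0.2415]
ee_rot: [-0.001, 0.177, 0.984, -0.0]
force: [0.1, 0.5, -1.8]
grip_width: 0.329
gripper_force: 30.0
t: 33.7
eef_pos: [0.6112, -0.1023, 0.1678]
ee_rot: [0.0, 0.176, 0.984, -0.0]
force: [-0.2, 0.4, -0.9]
grip_width: 0.326
gripper_force: 30.0
[ 0.   -0.02  0.58]
```

```bash
python3 -m crank '[{"tx":0,"ty":-0.02,"tz":0.25,"ax":0,"ay":0,"az":0,"gripper":1},{"tx":0,"ty":0,"tz":0.15,"ax":0,"ay":0,"az":0,"gripper":1},{"tx":0,"ty":0,"tz":0.1,"ax":0,"ay":0,"az":0,"gripper":1},{"tx":0,"ty":0,"tz":0.05,"ax":0,"ay":0,"az":0,"gripper":1},{"tx":0,"ty":0,"tz":0.03,"ax":0,"ay":0,"az":0,"gripper":1},{"tx":0,"ty":0,"tz":0,"ax":0,"ay":0,"az":0,"gripper":1},{"tx":0,"ty":0,"tz":0,"ax":0,"ay":0,"az":0,"gripper":1}]'
```

```text
t: 34.4
eef_pos: [0.6112, -0.1035, 0.1443]
ee_rot: [0.001, 0.176, 0.984, -0.0]
force: [-0.5, -0.4, 5.3]
grip_width: 0.323
gripper_force: 30.5
```

```bash
python3 -m crank '[{"tx":0,"ty":0,"tz":0,"ax":0,"ay":0,"az":0,"gripper":-1},{"tx":0,"ty":0,"tz":0,"ax":0,"ay":0,"az":0,"gripper":-1},{"tx":0,"ty":0,"tz":0,"ax":0,"ay":0,"az":0,"gripper":-1},{"tx":0,"ty":0,"tz":-0.4,"ax":0,"ay":0,"az":0,"gripper":-1},{"tx":0,"ty":0,"tz":-0.8,"ax":0,"ay":0,"az":0,"gripper":-1},{"tx":0,"ty":0,"tz":-0.9,"ax":0,"ay":0,"az":0,"gripper":-1},{"tx":0,"ty":0,"tz":-0.6,"ax":0,"ay":0,"az":0,"gripper":-1}]'
python3 -m crank '[{"tx":0.4,"ty":0.5,"tz":0,"ax":0,"ay":0,"az":0,"gripper":-1},{"tx":0.6,"ty":0.9,"tz":0,"ax":0,"ay":0,"az":0,"gripper":-1},{"tx":0.7,"ty":1,"tz":0,"ax":0,"ay":0,"az":0,"gripper":-1},{"tx":0.7,"ty":1,"tz":0,"ax":0,"ay":0,"az":0,"gripper":-1},{"tx":0.7,"ty":1,"tz":0,"ax":0,"ay":0,"az":0,"gripper":-1},{"tx":0.7,"ty":1,"tz":0,"ax":0,"ay":0,"az":0,"gripper":-1},{"tx":0.7,"ty":1,"tz":0,"ax":0,"ay":0,"az":0,"gripper":-1},{"tx":0.6,"ty":0.9,"tz":0,"ax":0,"ay":0,"az":0,"gripper":-1},{"tx":0.4,"ty":0.6,"tz":0,"ax":0,"ay":0,"az":0,"gripper":-1},{"tx":0.12,"ty":0.2,"tz":0,"ax":0,"ay":0,"az":0,"gripper":-1},{"tx":0,"ty":0,"tz":0,"ax":0,"ay":0,"az":0,"gripper":-1},{"tx":0,"ty":0,"tz":0,"ax":0,"ay":0,"az":0,"gripper":-1}]'
python3 -c "
from h import *
print(delta((.5127,.2792,.1418)))"
```

```text
t: 35.1
eef_pos: [0.611, -0.1035, 0.254]
ee_rot: [0.001, 0.176, 0.984, -0.0]
force: [0.3, 0.3, 0.3]
grip_width: 1.002
gripper_force: 0.0
t: 36.3
eef_pos: [0.5125, 0.2775, 0.2516]
ee_rot: [0.0, 0.176, 0.984, -0.0]
force: [0.5, -0.2, -0.6]
grip_width: 1.001
gripper_force: 0.0
[0.01 0.04 2.74]
```

```bash
python3 -m crank '[{"tx":0,"ty":0.02,"tz":0.9,"ax":0,"ay":0,"az":0,"gripper":-1},{"tx":0,"ty":0,"tz":0.9,"ax":0,"ay":0,"az":0,"gripper":-1},{"tx":0,"ty":0,"tz":0.55,"ax":0,"ay":0,"az":0,"gripper":-1},{"tx":0,"ty":0,"tz":0.37,"ax":0,"ay":0,"az":0,"gripper":-0.3},{"tx":0,"ty":0,"tz":0,"ax":0,"ay":0,"az":0,"gripper":-0.2},{"tx":0,"ty":0,"tz":0,"ax":0,"ay":0,"az":0,"gripper":-0.2},{"tx":0,"ty":0,"tz":0,"ax":0,"ay":0,"az":0,"gripper":-0.2}]'
python3 -c "
from h import *
print(delta((.5127,.2792,.1418)))"
```

```text
t: 37.0
eef_pos: [0.5132, 0.2788, 0.144]
ee_rot: [0.001, 0.176, 0.984, 0.0]
force: [0.5, 0.4, -0.5]
grip_width: 0.597
gripper_force: 0.0
[0.02 0.01 0.05]
```

```bash
python3 -m crank '[{"tx":0.01,"ty":0.01,"tz":0.05,"ax":0,"ay":0,"az":0,"gripper":-0.2},{"tx":0,"ty":0,"tz":0,"ax":0,"ay":0,"az":0,"gripper":1},{"tx":0,"ty":0,"tz":0,"ax":0,"ay":0,"az":0,"gripper":1},{"tx":0,"ty":0,"tz":0,"ax":0,"ay":0,"az":0,"gripper":1},{"tx":0,"ty":0,"tz":0,"ax":0,"ay":0,"az":0,"gripper":1},{"tx":0,"ty":0,"tz":0,"ax":0,"ay":0,"az":0,"gripper":1},{"tx":0,"ty":0,"tz":0,"ax":0,"ay":0,"az":0,"gripper":1}]' 40
python3 -m crank '[{"tx":0,"ty":0,"tz":-0.3,"ax":0,"ay":0,"az":0,"gripper":1},{"tx":0,"ty":0,"tz":-0.5,"ax":0,"ay":0,"az":0,"gripper":1},{"tx":0,"ty":0,"tz":-0.5,"ax":0,"ay":0,"az":0,"gripper":1},{"tx":0,"ty":0,"tz":-0.2,"ax":0,"ay":0,"az":0,"gripper":1},{"tx":0,"ty":0,"tz":0,"ax":0,"ay":0,"az":0,"gripper":1},{"tx":0,"ty":0,"tz":0,"ax":0,"ay":0,"az":0,"gripper":1}]'; python3 -c "
from h import *
print(delta((.5398,-.0238,.1428)))"
```

```text
t: 37.7
eef_pos: [0.5125, 0.2799, 0.1413]
ee_rot: [0.0, 0.176, 0.984, 0.0]
force: [-0.8, 1.0, 5.5]
grip_width: 0.383
gripper_force: 39.9
t: 38.3
eef_pos: [0.512, 0.2796, 0.2002]
ee_rot: [-0.0, 0.176, 0.984, -0.0]
force: [-0.3, 1.0, -3.1]
grip_width: 0.386
gripper_force: 40.2
[-3.28 -6.87  1.44]
```

```bash
python3 -m crank '[{"tx":-0.1,"ty":-0.2,"tz":0,"ax":0,"ay":0,"az":0,"gripper":1},{"tx":-0.2,"ty":-0.5,"tz":0,"ax":0,"ay":0,"az":0,"gripper":1},{"tx":-0.4,"ty":-0.8,"tz":0,"ax":0,"ay":0,"az":0,"gripper":1},{"tx":-0.4,"ty":-0.85,"tz":0,"ax":0,"ay":0,"az":0,"gripper":1},{"tx":-0.4,"ty":-0.85,"tz":0,"ax":0,"ay":0,"az":0,"gripper":1},{"tx":-0.4,"ty":-0.85,"tz":0,"ax":0,"ay":0,"az":0,"gripper":1},{"tx":-0.4,"ty":-0.85,"tz":0,"ax":0,"ay":0,"az":0,"gripper":1},{"tx":-0.4,"ty":-0.8,"tz":0,"ax":0,"ay":0,"az":0,"gripper":1},{"tx":-0.3,"ty":-0.6,"tz":0,"ax":0,"ay":0,"az":0,"gripper":1},{"tx":-0.2,"ty":-0.4,"tz":0,"ax":0,"ay":0,"az":0,"gripper":1},{"tx":-0.08,"ty":-0.17,"tz":0,"ax":0,"ay":0,"az":0,"gripper":1},{"tx":0,"ty":0,"tz":0,"ax":0,"ay":0,"az":0,"gripper":1}]'
python3 -m crank '[{"tx":0,"ty":0,"tz":0.4,"ax":0,"ay":0,"az":0,"gripper":1},{"tx":0,"ty":0,"tz":0.4,"ax":0,"ay":0,"az":0,"gripper":1},{"tx":0,"ty":0,"tz":0.2,"ax":0,"ay":0,"az":0,"gripper":1},{"tx":0,"ty":0,"tz":0,"ax":0,"ay":0,"az":0,"gripper":1},{"tx":0,"ty":0,"tz":0,"ax":0,"ay":0,"az":0,"gripper":1}]'
python3 -c "
from h import *
print(delta((.5398,-.0238,.1424)))"
```

```text
t: 39.5
eef_pos: [0.5398, -0.0243, 0.2004]
ee_rot: [-0.0, 0.177, 0.984, -0.0]
force: [-0.0, -0.7, -2.2]
grip_width: 0.381
gripper_force: 40.2
t: 40.0
eef_pos: [0.5402, -0.0232, 0.1613]
ee_rot: [0.0, 0.176, 0.984, 0.0]
force: [-0.3, 0.4, -1.2]
grip_width: 0.384
gripper_force: 40.2
[ 0.   -0.02  0.47]
```

```bash
python3 -m crank '[{"tx":0,"ty":-0.02,"tz":0.2,"ax":0,"ay":0,"az":0,"gripper":1},{"tx":0,"ty":0,"tz":0.14,"ax":0,"ay":0,"az":0,"gripper":1},{"tx":0,"ty":0,"tz":0.08,"ax":0,"ay":0,"az":0,"gripper":1},{"tx":0,"ty":0,"tz":0.05,"ax":0,"ay":0,"az":0,"gripper":1},{"tx":0,"ty":0,"tz":0,"ax":0,"ay":0,"az":0,"gripper":1},{"tx":0,"ty":0,"tz":0,"ax":0,"ay":0,"az":0,"gripper":1}]'
```

```text
t: 40.6
eef_pos: [0.5399, -0.0243, 0.1423]
ee_rot: [0.0, 0.176, 0.984, 0.0]
force: [-0.4, 1.2, 3.0]
grip_width: 0.389
gripper_force: 40.6
```

```bash
python3 -m crank '[{"tx":0,"ty":0,"tz":0,"ax":0,"ay":0,"az":0,"gripper":-1},{"tx":0,"ty":0,"tz":0,"ax":0,"ay":0,"az":0,"gripper":-1},{"tx":0,"ty":0,"tz":0,"ax":0,"ay":0,"az":0,"gripper":-1},{"tx":0,"ty":0,"tz":-0.4,"ax":0,"ay":0,"az":0,"gripper":-1},{"tx":0,"ty":0,"tz":-0.8,"ax":0,"ay":0,"az":0,"gripper":-1},{"tx":0,"ty":0,"tz":-0.9,"ax":0,"ay":0,"az":0,"gripper":-1},{"tx":0,"ty":0,"tz":-0.7,"ax":0,"ay":0,"az":0,"gripper":-1}]'
python3 -m crank '[{"tx":0.1,"ty":0.5,"tz":0,"ax":0,"ay":0,"az":0,"gripper":-1},{"tx":0.1,"ty":0.9,"tz":0,"ax":0,"ay":0,"az":0,"gripper":-1},{"tx":0.1,"ty":1,"tz":0,"ax":0,"ay":0,"az":0,"gripper":-1},{"tx":0.13,"ty":1,"tz":0,"ax":0,"ay":0,"az":0,"gripper":-1},{"tx":0.15,"ty":1,"tz":0,"ax":0,"ay":0,"az":0,"gripper":-1},{"tx":0.15,"ty":1,"tz":0,"ax":0,"ay":0,"az":0,"gripper":-1},{"tx":0.15,"ty":1,"tz":0,"ax":0,"ay":0,"az":0,"gripper":-1},{"tx":0.1,"ty":0.7,"tz":0,"ax":0,"ay":0,"az":0,"gripper":-1},{"tx":0.05,"ty":0.35,"tz":0,"ax":0,"ay":0,"az":0,"gripper":-1},{"tx":0,"ty":0,"tz":0,"ax":0,"ay":0,"az":0,"gripper":-1},{"tx":0,"ty":0,"tz":0,"ax":0,"ay":0,"az":0,"gripper":-1}]'
python3 -c "
from h import *
print(delta((.6045,.2695,.1426)))"
```

```text
t: 41.3
eef_pos: [0.5399, -0.0244, 0.256]
ee_rot: [0.001, 0.176, 0.984, -0.0]
force: [0.9, 0.2, -0.5]
grip_width: 1.003
gripper_force: 0.0
t: 42.4
eef_pos: [0.6044, 0.2688, 0.254]
ee_rot: [-0.0, 0.176, 0.984, -0.0]
force: [0.3, -0.3, 0.3]
grip_width: 1.0
gripper_force: 0.0
[0.   0.02 2.78]
```

```bash
python3 -m crank '[{"tx":0,"ty":0,"tz":0.9,"ax":0,"ay":0,"az":0,"gripper":-1},{"tx":0,"ty":0,"tz":0.9,"ax":0,"ay":0,"az":0,"gripper":-1},{"tx":0,"ty":0,"tz":0.6,"ax":0,"ay":0,"az":0,"gripper":-1},{"tx":0,"ty":0,"tz":0.36,"ax":0,"ay":0,"az":0,"gripper":-0.3},{"tx":0,"ty":0,"tz":0,"ax":0,"ay":0,"az":0,"gripper":-0.2},{"tx":0,"ty":0,"tz":0,"ax":0,"ay":0,"az":0,"gripper":-0.2},{"tx":0,"ty":0,"tz":0,"ax":0,"ay":0,"az":0,"gripper":-0.2}]'
python3 -c "
from h import *
print(delta((.6045,.2695,.1426)))"
```

```text
t: 43.1
eef_pos: [0.605, 0.269, 0.1451]
ee_rot: [0.001, 0.176, 0.984, 0.0]
force: [0.2, 0.3, 0.1]
grip_width: 0.6
gripper_force: 0.0
[0.02 0.01 0.06]
```

```bash
python3 -m crank '[{"tx":0.01,"ty":0.01,"tz":0.05,"ax":0,"ay":0,"az":0,"gripper":-0.2},{"tx":0,"ty":0,"tz":0,"ax":0,"ay":0,"az":0,"gripper":1},{"tx":0,"ty":0,"tz":0,"ax":0,"ay":0,"az":0,"gripper":1},{"tx":0,"ty":0,"tz":0,"ax":0,"ay":0,"az":0,"gripper":1},{"tx":0,"ty":0,"tz":0,"ax":0,"ay":0,"az":0,"gripper":1},{"tx":0,"ty":0,"tz":0,"ax":0,"ay":0,"az":0,"gripper":1},{"tx":0,"ty":0,"tz":0,"ax":0,"ay":0,"az":0,"gripper":1}]' 40
python3 -m crank '[{"tx":0,"ty":0,"tz":-0.3,"ax":0,"ay":0,"az":0,"gripper":1},{"tx":0,"ty":0,"tz":-0.5,"ax":0,"ay":0,"az":0,"gripper":1},{"tx":0,"ty":0,"tz":-0.5,"ax":0,"ay":0,"az":0,"gripper":1},{"tx":0,"ty":0,"tz":-0.2,"ax":0,"ay":0,"az":0,"gripper":1},{"tx":0,"ty":0,"tz":0,"ax":0,"ay":0,"az":0,"gripper":1},{"tx":0,"ty":0,"tz":0,"ax":0,"ay":0,"az":0,"gripper":1}]'; python3 -c "
from h import *
print(delta((.6194,.0466,.1435)))"
```

```text
t: 43.8
eef_pos: [0.6044, 0.2701, 0.1422]
ee_rot: [0.0, 0.176, 0.984, 0.0]
force: [-0.3, -1.4, 5.4]
grip_width: 0.442
gripper_force: 40.2
t: 44.4
eef_pos: [0.6039, 0.2699, 0.2009]
ee_rot: [-0.0, 0.176, 0.984, -0.0]
force: [0.5, 1.0, -3.0]
grip_width: 0.448
gripper_force: 41.1
[-2.3  -5.1   1.44]
```

Place z: 0.1432.

```bash
python3 -m crank '[{"tx":-0.1,"ty":-0.2,"tz":0,"ax":0,"ay":0,"az":0,"gripper":1},{"tx":-0.2,"ty":-0.5,"tz":0,"ax":0,"ay":0,"az":0,"gripper":1},{"tx":-0.3,"ty":-0.7,"tz":0,"ax":0,"ay":0,"az":0,"gripper":1},{"tx":-0.35,"ty":-0.8,"tz":0,"ax":0,"ay":0,"az":0,"gripper":1},{"tx":-0.35,"ty":-0.8,"tz":0,"ax":0,"ay":0,"az":0,"gripper":1},{"tx":-0.35,"ty":-0.8,"tz":0,"ax":0,"ay":0,"az":0,"gripper":1},{"tx":-0.3,"ty":-0.7,"tz":0,"ax":0,"ay":0,"az":0,"gripper":1},{"tx":-0.23,"ty":-0.4,"tz":0,"ax":0,"ay":0,"az":0,"gripper":1},{"tx":-0.12,"ty":-0.2,"tz":0,"ax":0,"ay":0,"az":0,"gripper":1},{"tx":0,"ty":0,"tz":0,"ax":0,"ay":0,"az":0,"gripper":1},{"tx":0,"ty":0,"tz":0,"ax":0,"ay":0,"az":0,"gripper":1}]'
python3 -m crank '[{"tx":0,"ty":0,"tz":0.4,"ax":0,"ay":0,"az":0,"gripper":1},{"tx":0,"ty":0,"tz":0.4,"ax":0,"ay":0,"az":0,"gripper":1},{"tx":0,"ty":0,"tz":0.2,"ax":0,"ay":0,"az":0,"gripper":1},{"tx":0,"ty":0,"tz":0,"ax":0,"ay":0,"az":0,"gripper":1},{"tx":0,"ty":0,"tz":0,"ax":0,"ay":0,"az":0,"gripper":1}]'
python3 -c "
from h import *
print(delta((.6194,.0466,.1432)))"
```

```text
t: 45.5
eef_pos: [0.6197, 0.0476, 0.2015]
ee_rot: [-0.0, 0.176, 0.984, 0.0]
force: [-0.4, 0.6, -3.3]
grip_width: 0.445
gripper_force: 41.1
t: 46.0
eef_pos: [0.6199, 0.0473, 0.1622]
ee_rot: [0.0, 0.176, 0.984, 0.0]
force: [-0.5, -0.5, -3.5]
grip_width: 0.445
gripper_force: 41.1
[ 0.01 -0.02  0.47]
```

```bash
python3 -m crank '[{"tx":0.01,"ty":-0.02,"tz":0.2,"ax":0,"ay":0,"az":0,"gripper":1},{"tx":0,"ty":0,"tz":0.14,"ax":0,"ay":0,"az":0,"gripper":1},{"tx":0,"ty":0,"tz":0.08,"ax":0,"ay":0,"az":0,"gripper":1},{"tx":0,"ty":0,"tz":0.05,"ax":0,"ay":0,"az":0,"gripper":1},{"tx":0,"ty":0,"tz":0,"ax":0,"ay":0,"az":0,"gripper":1},{"tx":0,"ty":0,"tz":0,"ax":0,"ay":0,"az":0,"gripper":1}]'
```

```text
t: 46.6
eef_pos: [0.6195, 0.0461, 0.1432]
ee_rot: [0.0, 0.176, 0.984, 0.0]
force: [0.7, 0.6, 1.9]
grip_width: 0.443
gripper_force: 41.4
```

Release, rise and go back toward the start (+tx, +ty).

```bash
python3 -m crank '[{"tx":0,"ty":0,"tz":0,"ax":0,"ay":0,"az":0,"gripper":-1},{"tx":0,"ty":0,"tz":0,"ax":0,"ay":0,"az":0,"gripper":-1},{"tx":0,"ty":0,"tz":0,"ax":0,"ay":0,"az":0,"gripper":-1},{"tx":0,"ty":0,"tz":-0.4,"ax":0,"ay":0,"az":0,"gripper":-1},{"tx":0,"ty":0,"tz":-0.8,"ax":0,"ay":0,"az":0,"gripper":-1},{"tx":0,"ty":0,"tz":-0.9,"ax":0,"ay":0,"az":0,"gripper":-1},{"tx":0,"ty":0,"tz":-0.7,"ax":0,"ay":0,"az":0,"gripper":-1}]'
python3 -m crank '[{"tx":0.5,"ty":0.25,"tz":0,"ax":0,"ay":0,"az":0,"gripper":-1},{"tx":0.94,"ty":0.44,"tz":0,"ax":0,"ay":0,"az":0,"gripper":-1},{"tx":0.94,"ty":0.44,"tz":0,"ax":0,"ay":0,"az":0,"gripper":-1},{"tx":0.94,"ty":0.44,"tz":0,"ax":0,"ay":0,"az":0,"gripper":-1},{"tx":0.94,"ty":0.44,"tz":0,"ax":0,"ay":0,"az":0,"gripper":-1},{"tx":0.94,"ty":0.44,"tz":0,"ax":0,"ay":0,"az":0,"gripper":-1},{"tx":0.94,"ty":0.44,"tz":0,"ax":0,"ay":0,"az":0,"gripper":-1},{"tx":0.94,"ty":0.44,"tz":0,"ax":0,"ay":0,"az":0,"gripper":-1},{"tx":0.94,"ty":0.44,"tz":0,"ax":0,"ay":0,"az":0,"gripper":-1},{"tx":0.94,"ty":0.44,"tz":0,"ax":0,"ay":0,"az":0,"gripper":-1},{"tx":0.94,"ty":0.44,"tz":0,"ax":0,"ay":0,"az":0,"gripper":-1},{"tx":0.94,"ty":0.44,"tz":0,"ax":0,"ay":0,"az":0,"gripper":-1}]'
python3 -m crank '[{"tx":0.94,"ty":0.44,"tz":0,"ax":0,"ay":0,"az":0,"gripper":-1},{"tx":0.94,"ty":0.44,"tz":0,"ax":0,"ay":0,"az":0,"gripper":-1},{"tx":0.94,"ty":0.44,"tz":0,"ax":0,"ay":0,"az":0,"gripper":-1},{"tx":0.7,"ty":0.44,"tz":0,"ax":0,"ay":0,"az":0,"gripper":-1},{"tx":0,"ty":0,"tz":0,"ax":0,"ay":0,"az":0,"gripper":-1},{"tx":0,"ty":0,"tz":0,"ax":0,"ay":0,"az":0,"gripper":-1}]'
python3 - <<'E'
from h import *
t,s=shot("top","pics/t9.png"),shot("side")
a,b=cv2.imread("pics/top0.png"),cv2.imread("pics/side0.png")
def cap(img,u,v,w=26):
    g=img.max(2); m=np.zeros_like(g);cv2.circle(m,(u,v),w,1,-1)
    k=((g<58)&(cv2.cvtColor(img,cv2.COLOR_RGB2HSV)[...,1]<75)&(m>0)).astype(np.uint8)
    M=cv2.moments(max(cv2.findContours(cv2.morphologyEx(k,2,np.ones((5,5))),0,2)[0],key=cv2.contourArea)); return np.round([M["m10"]/M["m00"],M["m01"]/M["m00"]],1)
for n,p,q in (("round",(286,234),(316,216)),("square",(340,290),(381,212)),("slim",(392,233),(366,174))):
    print(n,"top",cap(a[:,:,::-1].copy(),*p,18),cap(t["img"],*p,18),"side",cap(b[:,:,::-1].copy(),*q,14),cap(s["img"],*q,14))
cv2.imwrite("pics/f9.png",np.hstack([cv2.resize(a[210:330,250:430],(400,267)),cv2.resize(t["img"][210:330,250:430,::-1],(400,267))]))
E
```

```text
t: 47.3
eef_pos: [0.6192, 0.0462, 0.2569]
ee_rot: [0.001, 0.176, 0.984, 0.0]
force: [-0.3, -0.3, -0.3]
grip_width: 1.002
gripper_force: 0.0
t: 48.5
eef_pos: [0.2816, 0.3883, 0.2551]
ee_rot: [0.0, 0.176, 0.984, 0.0]
force: [-0.3, -0.3, -0.9]
grip_width: 0.998
gripper_force: 0.0
t: 49.1
eef_pos: [0.1748, 0.5023, 0.2547]
ee_rot: [0.0, 0.175, 0.985, -0.0]
force: [-0.2, 0.4, 0.3]
grip_width: 1.004
gripper_force: 0.0
round top [284.8 234.8] [285.7 234.5] side [315.9 215.6] [316.  215.4]
square top [339.  289.1] [339.8 288.7] side [381.5 211.1] [381.6 210.6]
slim top [391.4 235. ] [392.  235.3] side [365.5 175.3] [365.9 174.7]
```

View pics/f9.png

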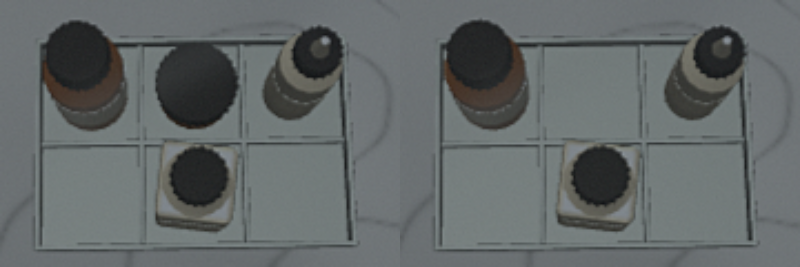

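View pics/t9.png

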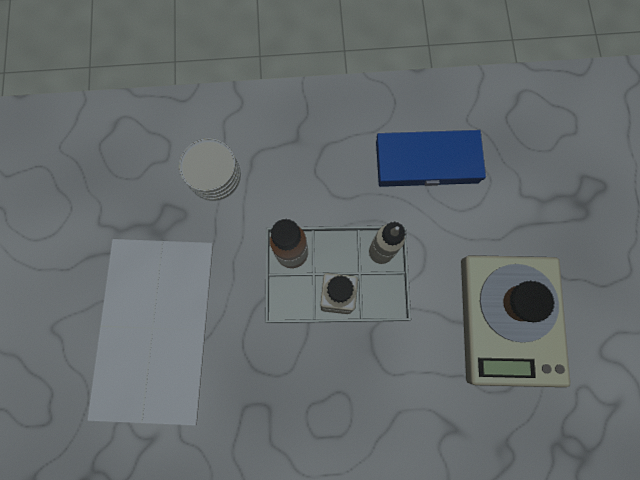

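Top views: all bottles are back within about 1 px of their start (caps at (286,234), (340,289) and (392,235)), the jar is on the pan at (530,301), and the bystanders have not moved.

```bash
python3 -c "
from plant import r
print(r.sign_off())"
```

```text
the job is handed in; nothing more can be done
None
```

The job is handed in after about 49 s of robot time: the jar is centred on the balance pan to within about 2 mm, all three bottles are back in their tray sections within about 1 pixel of where they started, and the culture dishes and slide box were not moved.

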